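# Set out two floats and the brush for varnishing

## Robot

A 6-joint arm with a two-finger parallel gripper is mounted at the origin on the work surface. World frame = base frame: x ahead of the robot, y to its left, z up, the work surface at z = 0. Lengths are in mm, angles in rad, forces in N, time in s.
With the tool pointing down it reaches from about 400 to 825 mm from the base axis. Payload 7 kg.
Tool frame: the origin (TCP) lies between the finger pads; the fingertips stand 19 mm ahead of it and the grasp point (between the pads) is the TCP (tip_reach is the z of the fingertips in the tool frame, in mm); z points along the fingers, y is the line along which they close (so a half turn about z gives the same grasp; the last joint's range is limited). The gripper opens to 85 mm and grips with 20 to 120 N. Pads are 22 mm wide; open, the fingers measure 114 mm over their backs; the gripper's body (76 mm by 85 mm) begins 54 mm behind the grasp point. The pads swing forward as they close: fully open they stand 13 mm farther back than shut.
Start: joints at [1.627, 0.359, 0.012, 0, -1.224, -0.288], TCP at [155.078, 656.922, 250.302] pointing down, gripper open.
Joint ranges: [-3.07, 3.07], [-1.43, 2.12], [-1.02, 1.25], [-3.03, 1.67], [-3.05, -0], [-3.03, 3.03]. Speed limits (rad/s): [2.39, 2.39, 3.01, 3.14, 3.14, 3.14].

## Interface

Orientations are given as a 3x3 rotation matrix whose columns are the frame's x, y, z axes.
In Python, from plant import * gives the robot as it stands.
- The arm moves only by the tool handwheel, called after "Request:" as a command line: name --argument value ..., lists and objects as JSON in quotes. Schema: {"type":"object","properties":{"increments":{"type":"object","properties":{"ticks":{"type":"array","items":{"type":"array","items":{"type":"number"},"minItems":5,"maxItems":5},"minItems":1,"maxItems":20}},"additionalProperties":false,"required":["ticks"]},"grip_force":{"type":"number"},"only":{"type":"string"},"quiet":{"type":"boolean"},"lines":{"type":"string"}},"required":["increments"],"additionalProperties":false}. increments is an object whose key "ticks" holds a list of rows, 1 to 20 of them, each of 5 numbers: dx, dy, dz in units of 20 mm, then a turn about the tool's z in units of 0.1 rad, then the finger opening in mm; each row is the pose to reach, as a shift and turn from the pose commanded when the call began, along the tool's axes at that moment; what a row does not reach only later rows make up. A row lasts 1/12 s, in which the tool goes at most 41.7 mm and 0.125 rad, less where a joint would pass 70% of its speed; a pose out of reach is approached as far as the arm can. The fingers move at their own pace and stop on an object; grip_force is the grip in N (left out, the last holds). Time passes only in rows, so rows that do not move let the fingers close. The tool returns the time, the measured TCP pose, the force, the opening and the grip force at its end. only (a regular expression) keeps the lines of the reply that match it, lines (a string "A,B") keeps lines A to B, and quiet returns only ok. Input that does not fit is refused with a message, and nothing moves.
- read_state(): the state, without advancing time (a new reading comes with each control period).
- snapshot(name): name is "side" or "top" or "wrist"; returns a dict with "img" (420x560x3 uint8, blue, green, red), "z_map" (420x560 float32, mm along the optical axis (not along the pixel's ray), 0 where there is no reading), "vfov" (degrees; the focal length in pixels is half the picture's height over the tangent of half this angle, whatever the lens; pixels are square), "cx", "cy" (the principal point, pixels), "extrinsics" (4x4, takes a point from world to camera coordinates). Camera axes: x right, y down, z forward; pixel columns grow to the right and rows downward; lengths in mm; the calibration is good to about 2 mm. The wrist camera is an equidistant fisheye: a pixel r from the principal point sees the ray r / f radians off the axis. A picture is of the moment at which its call begins.
- job_done(): hands the job in; it is judged then, once.
The state is a dict: "clock": time; "qpos": joint angles; "joint_velocities": joint speeds; "joint_efforts": joint torques, N m; "tcp_pos": TCP position; "ee_rot": TCP orientation; "force": force on the tool from outside, world axes, zero at the start; "wrist_torque": the same for the moment, N m; "gripper_width": finger opening in mm; "grasp_force": force on a finger pad.
Only numpy, scipy, OpenCV 4.12 (cv2) and the standard library are available. Lean on these libraries where they do the work, as an engineer would, in place of code of your own. Each camera call takes 0.05 s, during which the arm holds its last target. There are 200 camera calls.

## Task

Get the bench ready for varnishing: stand the large fishing float round end down in the large wooden ring and the small float round end down in the small ring, each seated on its ring with its stem upright, and put the brush butt-down, tip up, into the aluminium tube. Set the floats down gently rather than dropping them, and do not shift or knock over the other things on the bench.

Things in the scene. Friction and masses are not known exactly. Their poses are not given: they have to be found in the camera images.
- float_large: Cork fishing float: egg-shaped body of 60 mm diameter, its round bottom 36 mm below its widest part, and a straight wooden stem of 16 mm diameter. Origin: centre of the widest part; z runs along the stem to its tip at z = 120 mm; bare stem from z = 42 mm, grip it near z = 88 mm. About 90 g. At the start it leans in its rest, body low, stem rising 30 degrees above level.
- float_small: Cork fishing float: egg-shaped body of 42 mm diameter, its round bottom 25 mm below its widest part, and a straight wooden stem of 14 mm diameter. Origin: centre of the widest part; z runs along the stem to its tip at z = 95 mm; bare stem from z = 30 mm, grip it near z = 70 mm. About 45 g. At the start it leans in its rest, body low, stem rising 30 degrees above level.
- brush: Varnish brush: round wooden handle of 14 mm diameter, steel ferrule of 18 mm, stiff black tip. Origin: in the handle, 7 mm from its rounded butt; z runs along the handle to the tip's end at z = 166 mm; bare handle up to z = 121 mm, grip it near z = 111 mm. About 40 g. At the start it leans in its rest, butt low, rising 30 degrees above level.
- rest_large: Fixed plank 140 x 60 x 8 mm with a bent-wire yoke (6 mm wire) on which the large float leans. Origin: under the plank's centre; the large float rises towards its -x. The yoke is 22 mm wide inside and holds the stem 52 mm from the float's origin; its wires end 79 mm above the bench. Nothing else holds the item: lift it up out of the yoke.
- rest_small: Fixed plank 130 x 50 x 8 mm with a bent-wire yoke (6 mm wire) on which the small float leans. Origin: under the plank's centre; the small float rises towards its -x. The yoke is 20 mm wide inside and holds the stem 38 mm from the float's origin; its wires end 64 mm above the bench. Nothing else holds the item: lift it up out of the yoke.
- rest_brush: Fixed plank 140 x 50 x 8 mm with a bent-wire yoke (6 mm wire) on which the brush leans. Origin: under the plank's centre; the brush rises towards its -x. The yoke is 20 mm wide inside and holds the handle 82 mm from the brush's origin; its wires end 70 mm above the bench. Nothing else holds the item: lift it up out of the yoke.
- ring_large: Fixed turned wooden ring stand for the large float: 64 mm outer diameter (78 mm at the foot), 50 mm high, round opening of 44 mm diameter at the top. Origin: centre of its underside.
- ring_large_seat (a point): The point on the large ring's axis, 74 mm above the bench, where the large float's origin lies when it sits in the ring.
- ring_small: Fixed turned wooden ring stand for the small float: 48 mm outer diameter (62 mm at the foot), 50 mm high, round opening of 30 mm diameter at the top. Origin: centre of its underside.
- ring_small_seat (a point): The point on the small ring's axis, 68 mm above the bench, where the small float's origin lies when it sits in the ring.
- tube: Fixed upright aluminium tube, the brush holder: 40 mm outer and 32 mm inner diameter, 90 mm high, open at the top, its floor 6 mm above the bench. Origin: centre of its underside.
- spool_a: Bystander: standing spool of thread, 42 mm diameter, 62 mm high. Loose. Origin: centre of its underside.
- spool_b: Bystander: standing spool of thread, 42 mm diameter, 62 mm high. Loose. Origin: centre of its underside.
- spool_c: Bystander: standing spool of thread, 42 mm diameter, 62 mm high. Loose. Origin: centre of its underside.
- lacquer: Bystander: small amber bottle of lacquer, 48 mm diameter, 85 mm high, standing loose. Origin: centre of its underside.
- bead_jar: Bystander: squat glass jar with a lid, 60 mm diameter, 60 mm high, standing loose. Origin: centre of its underside.
- hair_stacker: Bystander: brass cylinder (a hair stacker), 40 mm diameter at the foot, 70 mm high, standing loose. Origin: centre of its underside.
- hook_box: Bystander: flat clear plastic box, 90 x 60 x 22 mm, lying loose. Origin: centre of its underside; x along its length.
Things that resemble listed ones, but are neither listed nor needed, are in the scene too. Leave any purple look-alike of the ring_large alone.

How it is judged (in metres and radians):
At the end, for the whole second after the job is handed in: Each float's origin is within 7 mm of its own ring's seat point and its stem within 12 degrees of upright; the brush stands butt-down in the tube (butt end within 16 mm of the tube's axis and its origin less than 30 mm above the tube's underside, leaning less than 20 degrees); all are at rest (distance between float_large and ring_large_seat below 0.007 m and angle between each of float_large, float_small's own z axis and vertical below 0.21 rad and linear speed of each of float_large, float_small below 0.02 m/s and distance between float_small and ring_small_seat below 0.007 m and horizontal distance between brush and tube below 0.016 m and z of brush in the frame of tube below 0.03 m and angle between brush's own z axis and vertical below 0.35 rad and linear speed of brush below 0.03 m/s); the robot touches nothing.
It fails at once if a float is rammed onto its ring (more than 30 N) (contact force between float_large and ring_large above 30 N or contact force between float_small and ring_small above 30 N).
It fails at once if a float is dropped: it falls freely, out of the fingers, faster than 0.5 m/s (a fall of about 13 mm) ((linear speed of float_large above 0.5 m/s and contact force between float_large and the fingers below 0.05 N) or (linear speed of float_small above 0.5 m/s and contact force between float_small and the fingers below 0.05 N)).
It fails at once if one of the other loose things on the bench is shifted by more than 25 mm or tipped over (distance of any of spool_a, spool_b, spool_c, lacquer, bead_jar, hair_stacker, hook_box from where it was at the start of the episode above 0.025 m or angle between any of spool_a, spool_b, spool_c, lacquer, bead_jar, hair_stacker, hook_box's own z axis and vertical above 0.6 rad).
It also fails if it takes over 72 s, if anything falls off the work surface, if the arm or the gripper's body presses on something with over 40 N, if the wrist force passes 120 N, or if a joint passes its speed limit or range.

## Working session

There is one attempt and no reset: what is moved stays moved. The work goes in short steps, Python scripts to look and compute and a tool call to move; the robot and the scene stay as the last step left them, time stands still between calls to the robot, and variables do not carry over. Pictures are saved under pics/ and viewed, at most 10 in all, crops included, and the job is handed in when it is done.

```bash
mkdir -p pics; ls
```

Create h.py:
```python
from plant import *
import numpy as np, cv2
def cloud(s):
    H,W=s["z_map"].shape; f=H/2/np.tan(np.radians(s["vfov"])/2)
    v,u=np.mgrid[:H,:W]; z=s["z_map"]
    P=np.stack([(u-s["cx"])/f*z,(v-s["cy"])/f*z,z],-1)
    E=np.array(s["extrinsics"]); return (P-E[:3,3])@E[:3,:3]
```

Run:
```python
from h import *
for n in("top","side"):
    s=snapshot(n); cv2.imwrite(f"pics/{n}0.png",s["img"]); np.savez(n+"0.npz",**s)
    print(n,s["vfov"],s["cx"],s["cy"],np.round(s["extrinsics"],3).tolist())
r=read_state(); print(r["tcp_pos"],np.round(r["ee_rot"],3),r["clock"])
```

```text
pics
top 53.37677870576063 282.5976803650415 202.70763659772354 [[0.027, -0.999, -0.03, 34.017], [-0.997, -0.024, -0.077, 562.567], [0.076, 0.032, -0.997, 1069.056], [0.0, 0.0, 0.0, 1.0]]
side 50.107492280951654 287.6642168643823 207.70042457605143 [[0.984, 0.18, -0.004, -580.846], [0.113, -0.635, -0.765, -4.001], [-0.14, 0.752, -0.644, 1230.001], [0.0, 0.0, 0.0, 1.0]]
[155.00228725 656.56114595 249.45916476] [[ 0.973 -0.23  -0.   ]
 [-0.23  -0.973 -0.001]
 [ 0.     0.001 -1.   ]] 0.1
```

View pics/top0.png

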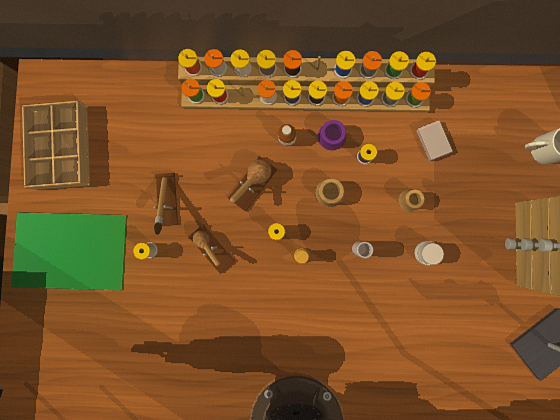

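View pics/side0.png

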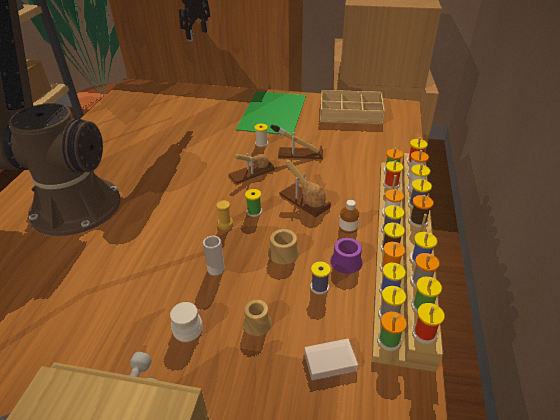

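The top view shows the brush at (163,200), the large float at (250,180), the small float at (207,245) and the tube at (363,249). There are two candidates for the large ring: wooden at (330,192) and purple at (332,135). The wooden one fits the description and the purple is the look-alike. The small ring is at (413,200). I'll confirm with an enlarged crop and measure.

Run:
```python
from h import *
from scipy.optimize import least_squares
C={};I={}
for n in("top","side"):
    s=dict(np.load(n+"0.npz")); C[n]=cloud(s); I[n]=s["img"]
cv2.imwrite("pics/crop1.png",cv2.resize(I["top"][110:280,120:450],None,fx=2.4,fy=2.4,interpolation=cv2.INTER_CUBIC))
def circ(p):
    x,y=p[:,0],p[:,1]; A=np.c_[x,y,np.ones(len(x))]; c=np.linalg.lstsq(A,x*x+y*y,rcond=None)[0]
    return c[0]/2,c[1]/2,np.sqrt(c[2]+c[0]**2/4+c[1]**2/4)
for nm,(u,v),h in[("ringL",(330,192),50),("ringS",(413,200),50),("tube",(363,249),90),("purple",(332,135),50),("lacq",(287,134),85),("spool",(277,231),62),("spool2",(368,153),62),("spool3",(143,251),62),("stack",(301,256),70),("jar",(430,252),60),("box",(434,140),22)]:
    P=C["top"][v-24:v+24,u-24:u+24].reshape(-1,3); m=abs(P[:,2]-h)<5; q=P[m]
    c0=np.median(q,0); out=[nm,m.sum(),np.round(q.mean(0),1),np.round((q[:,:2].max(0)+q[:,:2].min(0))/2,1),np.round(np.ptp(q,axis=0),1)]
    S=C["side"].reshape(-1,3); w=S[(np.hypot(*(S[:,:2]-c0[:2]).T)<45)&(abs(S[:,2]-h)<5)]
    if len(w): out+=["side",len(w),np.round((w[:,:2].max(0)+w[:,:2].min(0))/2,1),np.round(np.median(w[:,2]),1)]
    print(*out)
print("table z",[np.median(C[n].reshape(-1,3)[:,2][abs(C[n].reshape(-1,3)[:,2])<8]) for n in C])
for nm,(u,v) in dict(L=(250,180),S=(210,250),B=(163,203)).items():
    for n in C:
        c=C["top"][v,u]; P=C[n].reshape(-1,3); q=P[(np.hypot(*(P[:,:2]-c[:2]).T)<100)&(P[:,2]>14)&(P[:,2]<150)]
        np.save(f"it_{nm}_{n}.npy",q); print(nm,n,c,len(q),q.min(0),q.max(0))
```

```text
ringL 256 [593.3 -74.4  50.8] [594.6 -74.7] [61.8 61.2  9.6] side 279 [592.7 -73.3] 50.3
ringS 177 [ 578.3 -284.7   50.7] [ 579.4 -284.3] [46.3 45.3  9.8] side 268 [ 577.3 -285.7] 50.2
tube 86 [ 447.6 -154.4   90.2] [ 447.9 -153.8] [36.4 38.4  9.2] side 112 [ 447.1 -154.5] 89.9
purple 257 [745.6 -77.1  50.6] [745.4 -77.3] [62.9 62.1  9.9] side 290 [744.9 -77.4] 50.4
lacq 68 [739.7  42.3  85.7] [740.3  42.7] [21.9 20.2  9.1] side 57 [739.9  41.8] 85.7
spool 213 [487.   61.5  62.9] [473.   44.9] [68.2 73.9  8.4] side 146 [486.  62.] 62.9
spool2 211 [ 693.6 -165.4   62.9] [ 693.3 -165.3] [39.4 40.4  9.6] side 236 [ 691.8 -165.3] 63.0
spool3 208 [429.8 399.5  62.7] [429.2 400.5] [38.  42.6  9.1] side 80 [428.9 399.4] 63.1
stack 154 [427.8  -1.5  70.6] [446.   19.7] [72.6 78.4  9.6] side 108 [426.2  -1.8] 70.6
jar 365 [ 442.8 -325.6   60.7] [ 443.  -326.1] [49.6 53.3  9.4] side 503 [ 441.2 -325.1] 60.6
box 783 [ 736.6 -344.6   22.9] [ 737.3 -345.5] [103.4  87.9   9.9] side 1280 [ 736.2 -345.1] 22.8
table z [np.float64(1.0996617822159078), np.float64(0.9908143346300677)]
L top [613.55688484 130.68225277  66.51889938] 710 [554.30861284  68.32827276  14.19871199] [684.08879331 174.64546751 108.47497049]
L side [613.55688484 130.68225277  66.51889938] 761 [552.86709783  68.11457045  14.00880291] [685.20020512 171.2409526  105.49531016]
S top [435.09424815 226.19002613  60.9833316 ] 422 [399.55979727 198.28796481  14.64037714] [497.95919497 294.55891375  83.27894348]
S side [435.09424815 226.19002613  60.9833316 ] 329 [399.64187209 200.16643713  14.14568905] [498.75873963 278.81653339  82.59667265]
B top [550.46121168 351.18027674  60.37437295] 426 [474.07995163 278.79905021  14.1149191 ] [633.7401421  392.24807763 105.72709101]
B side [550.46121168 351.18027674  60.37437295] 312 [470.70992668 278.81653339  14.10520677] [632.55913771 393.39088721 103.02034042]
```

View pics/crop1.png

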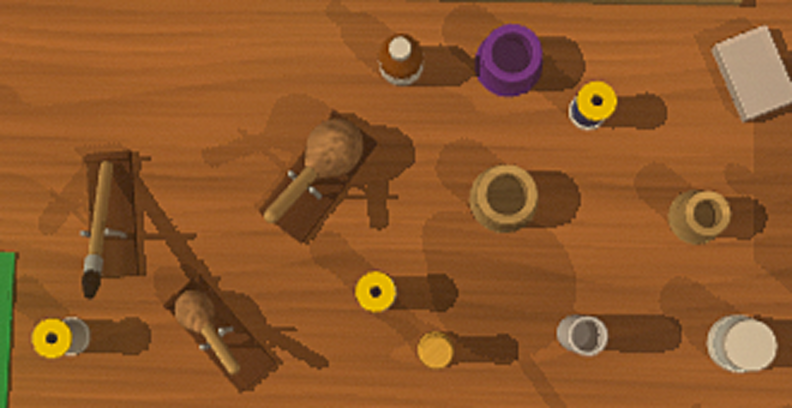

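The crop shows the wooden large ring at (505,195), not the purple one at (510,60). The small ring is at (707,213) and the tube at (583,335). Next I'll fit the poses of the leaning items.

Run:
```python
from h import *
from scipy.optimize import least_squares
spec=dict(L=(36,30,8,42,120,88),S=(25,21,7,30,95,70),B=(7,7,7,0,121,111))
az0=dict(L=-140,S=-150,B=-170)   # refined by multi-start
pos0=dict(L=(640,95,40),S=(480,240,30),B=(620,370,18))
for k,(bz,br,sr,t0,t1,g) in spec.items():
    P=np.vstack([np.load(f"it_{k}_{n}.npy") for n in("top","side")]); best=None
    def geo(p):
        a,i=p[3],p[4]; d=np.array([np.cos(a)*np.cos(i),np.sin(a)*np.cos(i),np.sin(i)])
        q=P-p[:3]; t=q@d; r=np.linalg.norm(q-np.outer(t,d),axis=1); return t,r
    def res(p):
        t,r=geo(p); 
        stem=r-sr+np.maximum(0,t-t1)+0
        body=(np.sqrt((t/np.where(t<0,bz,1e9))**2+(r/br)**2)-1)*br
        mid=np.where((t>5)&(t<t0),np.maximum(0,r-br)+np.maximum(0,sr-r),99)
        e=np.where(t<5,body,np.where(t<t0,mid,stem))
        return np.r_[np.clip(e,-25,25),(p[4]-np.pi/6)*200]
    for a in np.radians(np.arange(-180,180,20)):
      s=least_squares(res,[*pos0[k],a,np.pi/6],loss="soft_l1",f_scale=1.5)
      if best is None or s.cost<best.cost: best=s
    p=best.x;t,r=geo(p);e=abs(best.fun[:-1]);d=np.array([np.cos(p[3])*np.cos(p[4]),np.sin(p[3])*np.cos(p[4]),np.sin(p[4])])
    print(k,"org",p[:3].round(1),"az,incl deg",np.degrees(p[3:]).round(1),"frac<2mm",(e<2).mean().round(2),"grip",(p[:3]+g*d).round(1),"tmax",np.percentile(t[r<sr+2],[0,100]).round(0))
```

```text
L org [640.9 112.7  39.3] az,incl deg [145.1  30.5] frac<2mm 0.75 grip [578.7 156.1  83.9] tmax [-44. 120.]
S org [464.4 260.7  28. ] az,incl deg [-496.9   30.6] frac<2mm 0.71 grip [420.4 219.5  63.6] tmax [-27. 102.]
B org [592.3 363.2  30.2] az,incl deg [-173.4   31. ] frac<2mm 0.46 grip [497.8 352.2  87.4] tmax [-42. 139.]
```

Run:
```python
from h import *
from scipy.optimize import least_squares
P=np.vstack([np.load(f"it_B_{n}.npy") for n in("top","side")])
P=P[(P[:,0]>455)&(P[:,1]>310)]
def geo(p):
    a,i=p[3],p[4]; d=np.array([np.cos(a)*np.cos(i),np.sin(a)*np.cos(i),np.sin(i)])
    q=P-p[:3]; t=q@d; return t,np.linalg.norm(q-np.outer(t,d),axis=1),d
def res(p):
    t,r,d=geo(p); e=np.where(t<0,np.hypot(t,r)-7,np.where(t<123,r-7,np.where(t<145,r-9,np.maximum(0,r-9)+np.maximum(0,t-166))))
    return np.r_[np.clip(e,-25,25),(p[4]-np.pi/6)*200,(p[2]-15.5)*3]
best=None
for x in(600,615,630):
  for y in(340,355,370):
    for a in(170,180,190):
      s=least_squares(res,[x,y,16,np.radians(a),np.pi/6],loss="soft_l1",f_scale=1.5)
      if best is None or s.cost<best.cost: best=s
p=best.x;t,r,d=geo(p);e=abs(best.fun[:-2])
print(len(P),p[:3].round(1),np.degrees(p[3:]).round(1),(e<2).mean().round(2),"grip",(p[:3]+111*d).round(1),t[e<2].min(),t[e<2].max())
o=e>4; print(P[o][::25].round(0).tolist())
r=read_state();R=np.array(r["ee_rot"]);T=np.array(r["tcp_pos"])
g=np.array([578.7,156.1,150]); print("L delta tool",R.T@(g-T),"tool x az",np.degrees(np.arctan2(R[1,0],R[0,0])))
```

```text
735 [621.2 366.7  15.1] [186.3  29.3] 0.64 grip [525.  356.1  69.4] -4.247094107837831 167.82099355964976
[[634.0, 344.0, 19.0], [625.0, 390.0, 16.0], [539.0, 370.0, 71.0], [540.0, 370.0, 73.0], [545.0, 343.0, 50.0], [545.0, 344.0, 28.0]]
L delta tool [527.359149   389.54659576 100.09502262] tool x az -13.286278044444048
```

Careful with the scale: shifts go in units of 20 mm and turns go in units of 0.1 rad. That gives: 527 mm is 26.35, 389.5 mm is 19.475, 0.377 rad is 3.77.

Request:
handwheel --increments '{"ticks": [[26.35, 19.475, 5, 3.77, 50], [26.35, 19.475, 5, 3.77, 50], [26.35, 19.475, 5, 3.77, 50], [26.35, 19.475, 5, 3.77, 50], [26.35, 19.475, 5, 3.77, 50], [26.35, 19.475, 5, 3.77, 50], [26.35, 19.475, 5, 3.77, 50], [26.35, 19.475, 5, 3.77, 50], [26.35, 19.475, 5, 3.77, 50], [26.35, 19.475, 5, 3.77, 50], [26.35, 19.475, 5, 3.77, 50], [26.35, 19.475, 5, 3.77, 50], [26.35, 19.475, 5, 3.77, 50], [26.35, 19.475, 5, 3.77, 50], [26.35, 19.475, 5, 3.77, 50], [26.35, 19.475, 5, 3.77, 50], [26.35, 19.475, 5, 3.77, 50], [26.35, 19.475, 5, 3.77, 50], [26.35, 19.475, 5, 3.77, 50], [26.35, 19.475, 5, 3.77, 50]]}' --grip_force 60

```text
clock: 1.77
tcp_pos: [578.1, 157.4, 150.3]
ee_rot: [[0.821, -0.571, -0.0], [-0.571, -0.821, 0.0], [-0.0, -0.0, -1.0]]
force: [0.2, 0.6, 0.6]
gripper_width: 49.5
grasp_force: 0.0
```

Add to h.py:
```python
def to(x,y,z,az=None):
    r=read_state();R=np.array(r["ee_rot"]);T=np.array(r["tcp_pos"]);a=np.degrees(np.arctan2(R[1,0],R[0,0]))
    print("clock",r["clock"],"tcp",T.round(1),"delta",(R.T@(np.array([x,y,z])-T)).round(1),"az",a.round(2),"turn",None if az is None else np.round(np.radians((a-az+90)%180-90),3),"F",np.round(r["force"],1),"grip",r["gripper_width"],r["grasp_force"],"q6",r["qpos"][5])
```

```bash
python3 -c "
from h import *
to(578.7,156.1,84,-34.9)"
```

```text
clock 1.7667 tcp [578.1 157.4 150.3] delta [ 1.3  0.7 66.3] az -34.84 turn 0.001 F [0.2 0.6 0.6] grip 49.50813884727524 0.0 q6 0.37118675684225383
```

Request:
handwheel --increments '{"ticks": [[0.065, 0.035, 1.75, 0, 50], [0.065, 0.035, 3.3, 0, 50], [0.065, 0.035, 3.3, 0, 50], [0.065, 0.035, 3.3, 0, 5], [0.065, 0.035, 3.3, 0, 5], [0.065, 0.035, 3.3, 0, 5], [0.065, 0.035, 3.3, 0, 5], [0.065, 0.035, 3.3, 0, 5], [0.065, 0.035, 3.3, 0, 5], [0.065, 0.035, 3.3, 0, 5], [0.065, 0.035, 3.3, 0, 5], [0.065, 0.035, 3.3, 0, 5]]}' --grip_force 60

```text
clock: 2.77
tcp_pos: [580.1, 156.1, 85.8]
ee_rot: [[0.821, -0.572, 0.002], [-0.572, -0.821, 0.001], [0.001, -0.002, -1.0]]
force: [-2.2, 2.7, 6.6]
gripper_width: 14.0
grasp_force: 58.8
```

Request:
handwheel --increments '{"ticks": [[0, 0, -1, 0, 5], [0, 0, -2, 0, 5], [0, 0, -3.5, 0, 5], [0, 0, -5.25, 0, 5], [0, 0, -7, 0, 5], [0, 0, -7, 0, 5], [0, 0, -7, 0, 5], [0, 0, -7, 0, 5]]}'

```text
clock: 3.43
tcp_pos: [578.6, 155.2, 224.1]
ee_rot: [[0.82, -0.572, -0.001], [-0.572, -0.82, 0.0], [-0.001, 0.0, -1.0]]
force: [0.5, 0.0, -1.0]
gripper_width: 14.1
grasp_force: 58.8
```

Run:
```python
from h import *
to(593.8,-74,170)
s=snapshot("side"); a=s["img"]; w=snapshot("wrist")["img"]
P=cloud(s); T=np.array(read_state()["tcp_pos"]); 
m=(np.linalg.norm(P-T,axis=2)<170)&(P[...,2]>100); vv,uu=np.where(m); print(uu.min(),uu.max(),vv.min(),vv.max())
cu,cv=int(uu.mean()),int(vv.mean()); v0,u0=max(0,cv-100),max(0,cu-100)
c=cv2.resize(a[v0:v0+200,u0:u0+200],(400,400)); cv2.imwrite("pics/lift.png",np.hstack([c,cv2.resize(w,(400,400))]))
```

```text
clock 3.4333 tcp [578.6 155.2 224.1] delta [143.6 179.2  54. ] az -34.91 turn None F [ 0.5  0.  -1. ] grip 14.085853921506962 58.81164908409119 q6 0.37416985242106005
272 327 63 164
```

View pics/lift.png

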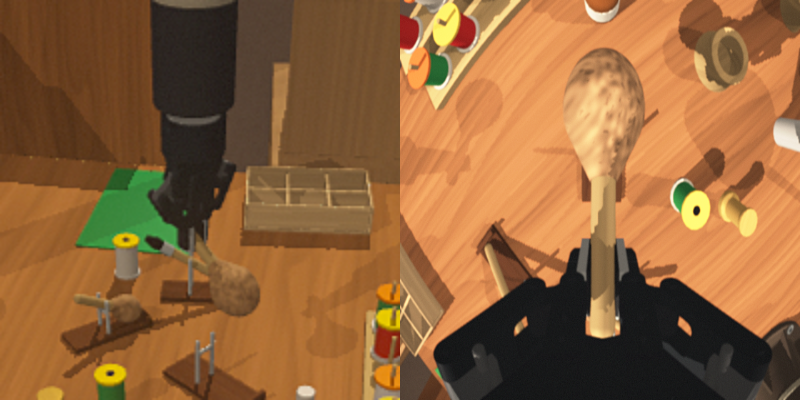

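The float is off the yoke at left-crop (232,288) and still inclined. I'll relax the grip so the body can swing down.

Request:
handwheel --increments '{"ticks": [[0, 0, 0, 0, 5], [0, 0, 0, 0, 5], [0, 0, 0, 0, 5], [0, 0, 0, 0, 5], [0, 0, 0, 0, 5], [0, 0, 0, 0, 5], [0, 0, 0, 0, 5], [0, 0, 0, 0, 5]]}' --grip_force 20

```text
clock: 4.2
tcp_pos: [579.2, 155.5, 224.3]
ee_rot: [[0.82, -0.572, 0.0], [-0.572, -0.82, 0.0], [0.0, -0.0, -1.0]]
force: [-0.1, 0.5, -0.8]
gripper_width: 13.7
grasp_force: 58.8
```

Add to h.py:
```python
from scipy.optimize import least_squares
def held(bz,br,sr,t0,t1,g,h=110,zmin=60):
    # fit item pose near TCP: shape a surface of revolution, stem in tool xz plane
    r=read_state();T=np.array(r["tcp_pos"]);R=np.array(r["ee_rot"]);Q=[]
    for n in("top","side"):
        P=cloud(snapshot(n)).reshape(-1,3);q=(P-T)@R
        Q.append(q[(abs(q[:,1])<br+6)&(abs(q[:,0])<150)&(q[:,2]<150)&(q[:,2]>22)&(P[:,2]>zmin)])
    q=np.vstack(Q);best=None
    def f(p):  # a: angle of stem(+z of item) from up toward tool -x ; c: offset; g
        d=np.array([-np.sin(p[0]),0,-np.cos(p[0])]); o=-p[1]*d+np.array([0,p[2],0])
        v=q-o;t=v@d;rr=np.linalg.norm(v-np.outer(t,d),axis=1)
        body=(np.sqrt((t/np.where(t<0,bz,1e9))**2+(rr/br)**2)-1)*br
        mid=np.maximum(0,rr-br)+np.maximum(0,sr-rr)
        return np.r_[np.clip(np.where(t<5,body,np.where(t<t0,mid,rr-sr)),-25,25),(p[1]-g)*.5,p[2]*2]
    for a in np.radians(np.arange(-80,81,20)):
        s=least_squares(f,[a,g,0],loss="soft_l1",f_scale=1.5)
        if best is None or s.cost<best.cost:best=s
    p=best.x;d=np.array([-np.sin(p[0]),0,-np.cos(p[0])]);o=T+R@(-p[1]*d+np.array([0,p[2],0]))
    print("tilt",np.degrees(p[0]).round(1),"g",p[1].round(1),"yoff",p[2].round(1),"n",len(q),"ok",(abs(best.fun)<2).mean().round(2),"org",o.round(1));return o
FL=(36,30,8,42,120,88);FS=(25,21,7,30,95,70)
```

```bash
python3 -c "
from h import *
held(*FL)"
```

```text
tilt 57.7 g 86.3 yoff 0.3 n 817 ok 0.87 org [638.9 113.5 178.2]
```

Request:
handwheel --increments '{"ticks": [[0, 0, 0, 0, 8], [0, 0, 0, 0, 8], [0, 0, 0, 0, 8], [0, 0, 0, 0, 8], [0, 0, 0, 0, 8]]}' --grip_force 20

```text
clock: 4.72
tcp_pos: [579.2, 155.4, 224.3]
ee_rot: [[0.82, -0.572, -0.0], [-0.572, -0.82, -0.0], [-0.0, 0.0, -1.0]]
force: [0.4, -1.2, -1.9]
gripper_width: 13.9
grasp_force: 58.8
```

```bash
python3 -c "
from h import *
held(*FL)"
```

```text
tilt 57.6 g 86.9 yoff 0.4 n 830 ok 0.89 org [639.1 113.2 177.8]
```

FORCE only takes effect on a fresh grip. I'll put the float back in its yoke, regrip at 20 N and swing it up by arcing about its body.

Request:
handwheel --increments '{"ticks": [[0, 0, 1.75, 0, 8], [0, 0, 3.5, 0, 8], [0, 0, 5.25, 0, 8], [0, 0, 6.25, 0, 8], [0, 0, 6.7, 0, 8], [0, 0, 6.85, 0, 8], [0, 0, 6.85, 0, 8], [0, 0, 6.85, 0, 26], [0, 0, 6.85, 0, 26], [0, 0, 6.9, 0, 26], [0, 0, 6.95, 0, 26], [0, 0, 6.95, 0, 13], [0, 0, 6.95, 0, 13], [0, 0, 6.95, 0, 13], [0, 0, 6.95, 0, 13], [0, 0, 6.95, 0, 13]]}' --grip_force 20

```text
clock: 6.15
tcp_pos: [579.3, 155.6, 85.5]
ee_rot: [[0.82, -0.572, 0.0], [-0.572, -0.82, 0.0], [0.0, -0.0, -1.0]]
force: [-1.7, 0.9, 2.7]
gripper_width: 15.6
grasp_force: 21.0
```

```bash
python3 -c "
from h import *
held(*FL,zmin=20)"
```

```text
tilt 778.4 g 85.5 yoff 0.4 n 842 ok 0.58 org [638.8 113.6  40.7]
```

Scaled: 74 mm is 3.7, 51 mm is 2.55.

Request:
handwheel --increments '{"ticks": [[0.3, 0, -0.5, 0, 13], [0.65, 0, -0.95, 0, 13], [1.05, 0, -1.3, 0, 13], [1.55, 0, -1.7, 0, 13], [2.05, 0, -1.95, 0, 13], [2.55, 0, -2.15, 0, 13], [3.1, 0, -2.3, 0, 13], [3.7, 0, -2.4, 0, 13], [3.7, 0, -2.4, 0, 13], [3.7, 0, -4, 0, 13], [3.7, 0, -5.75, 0, 13], [3.7, 0, -5.75, 0, 13], [3.7, 0, -5.75, 0, 13]]}'

```text
clock: 7.33
tcp_pos: [641.2, 113.3, 202.5]
ee_rot: [[0.82, -0.572, 0.004], [-0.572, -0.82, 0.002], [0.002, -0.004, -1.0]]
force: [-0.2, -0.2, -1.4]
gripper_width: 14.6
grasp_force: 20.7
```

```bash
python3 -c "
from h import *
held(*FL);to(593.8,-74,180)"
```

```text
tilt 57.0 g 85.7 yoff 0.8 n 1052 ok 0.6 org [699.9  71.7 156. ]
clock 7.4333 tcp [639.4 112.9 199.6] delta [ 69.6 179.4  19.6] az -34.91 turn None F [ 0.3 -0.6 -2.5] grip 15.331398478424616 20.68420171737671 q6 0.48752922009343025
```

Run:
```python
from h import *
a=snapshot("side")["img"][20:220,200:400]; w=snapshot("wrist")["img"]
cv2.imwrite("pics/lift2.png",np.hstack([cv2.resize(a,(400,400)),cv2.resize(w,(400,400))]))
held(*FL); print(read_state()["force"])
```

```text
tilt -6421.9 g 85.8 yoff -0.1 n 1000 ok 0.63 org [698.8  71.3 153.4]
[-0.40488391 -0.55662393 -1.08084264]
```

View pics/lift2.png

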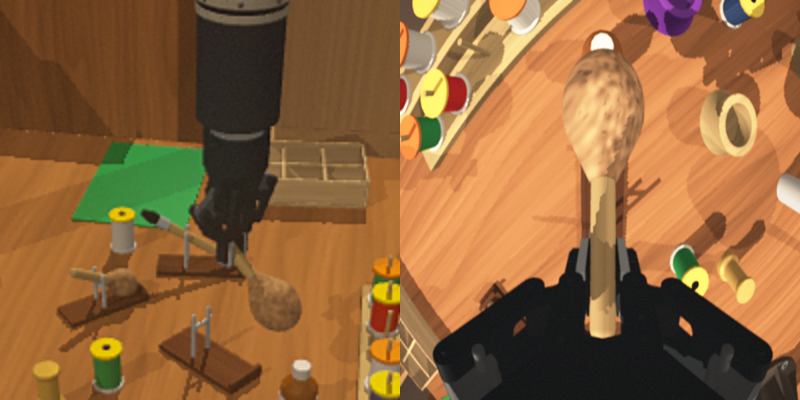

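The wrist view (float body at right-panel (603,105)) shows that friction kept the tilt and the body just slid along the plank. I need a fixed vertical stop, so I'll push the body against the tube's side while raising and advancing the TCP.

```bash
python3 -c "
from h import *
to(535,-28,200,-125)"
```

```text
clock 7.6333 tcp [639.4 113.  199.1] delta [ -5.  175.3  -0.6] az -34.88 turn -1.569 F [-0.4 -0.6 -1.1] grip 15.157592741402793 20.682232081890106 q6 0.4874172610731822
```

Request:
handwheel --increments '{"ticks": [[-0.25, 1.5, 0, 1.25, 13], [-0.25, 3, 0, 2.5, 13], [-0.25, 4.5, 0, 3.75, 13], [-0.25, 6, 0, 5, 13], [-0.25, 7.5, 0, 6.25, 13], [-0.25, 8.75, 0, 7.5, 13], [-0.25, 8.75, 0, 8.75, 13], [-0.25, 8.75, 0, 10, 13], [-0.25, 8.75, 0, 11.25, 13], [-0.25, 8.75, 0, 12.5, 13], [-0.25, 8.75, 0, 13.75, 13], [-0.25, 8.75, 0, 15, 13], [-0.25, 8.75, 0, 15.73, 13], [-0.25, 8.75, 0, 15.73, 13], [-0.25, 8.75, 0, 15.73, 13]]}'

```text
clock: 8.88
tcp_pos: [535.6, -27.6, 199.9]
ee_rot: [[-0.571, -0.821, -0.001], [-0.821, 0.571, -0.0], [0.0, 0.0, -1.0]]
force: [0.2, 0.2, -0.7]
gripper_width: 15.5
grasp_force: 20.7
```

```bash
python3 -c "
from h import *
held(*FL); T=123*np.array([.574,.819]); to(447.5+T[0],-154.3+T[1],118,-125)"
```

```text
tilt 57.6 g 85.7 yoff 0.6 n 926 ok 0.7 org [493.7 -86.6 154. ]
clock 8.9833 tcp [535.6 -27.6 200.1] delta [31.3 -0.5 82.1] az -124.86 turn 0.003 F [ 0.6  1.  -0.4] grip 15.158630945184779 20.72093367576599 q6 -0.9226747690773119
```

Scaled: 82 mm is 4.1, 36 mm is 1.8.

Request:
handwheel --increments '{"ticks": [[0.25, 0, 2, 0, 13], [0.75, 0, 3.9, 0, 13], [0.9, 0, 4.1, 0, 13], [0.9, 0, 4.1, 0, 13], [1.3, 0, 4.1, 0, 13], [1.55, 0, 4.1, 0, 13], [1.8, 0, 3.9, 0, 13], [2.1, 0, 3.45, 0, 13], [2.55, 0, 3, 0, 13], [3, 0, 2.7, 0, 13], [3, 0, 2.7, 0, 13]]}'

```text
clock: 9.9
tcp_pos: [505.5, -76.0, 151.8]
ee_rot: [[-0.572, -0.82, 0.012], [-0.82, 0.573, 0.003], [-0.009, -0.009, -1.0]]
force: [3.9, 5.7, 3.7]
gripper_width: 15.4
grasp_force: 20.5
```

```bash
python3 -c "
from h import *
held(*FL,zmin=35); to(447.5,-154.3,160)"
```

```text
tilt 45.9 g 113.4 yoff -5.8 n 1171 ok 0.45 org [ 464.6 -145.9   72.2]
clock 10.0 tcp [505.4 -75.8 150.9] delta [97.5  2.4 -9.9] az -124.93 turn None F [3.6 5.8 2.6] grip 15.121848297401558 20.36906361579895 q6 -0.8462694695633256
```

```bash
sed -i 's/&(P\[:,2\]>zmin)\]/\&(P[:,2]>zmin)\&(np.hypot(P[:,0]-447.5,P[:,1]+154.3)>23)]/; s/s=least_squares(f,\[a,g,0\],/s=least_squares(f,[a,g,0],bounds=([-1.7,g-8,-6],[1.7,g+8,6]),/' h.py
```

Run:
```python
from h import *
held(*FL,zmin=55)
a=snapshot("side")["img"][130:290,140:300]; w=snapshot("wrist")["img"]
cv2.imwrite("pics/push.png",np.hstack([cv2.resize(a,(400,400)),cv2.resize(w,(400,400))]))
```

```text
tilt 33.8 g 80.8 yoff 0.8 n 662 ok 0.92 org [ 479.8 -112.1   83.4]
```

View pics/push.png

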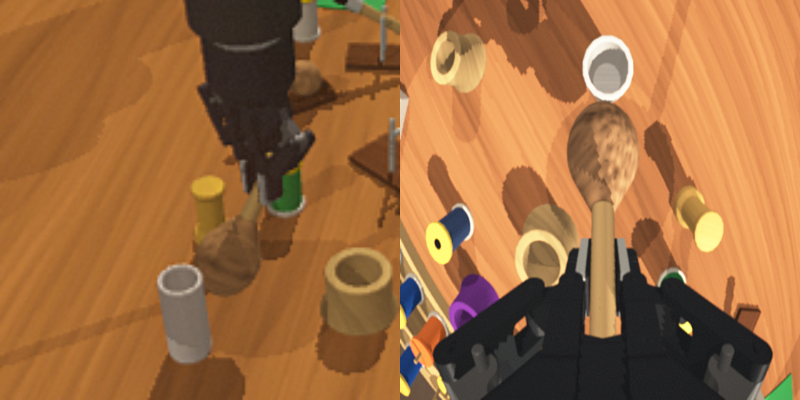

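The wrist view shows the body at right-panel (603,150) pressing on the tube at (608,70), and the tilt is down to 34°. This works, so I'll continue the arc.

Scaled: 48 mm is 2.4, -15 mm is -0.75.

Request:
handwheel --increments '{"ticks": [[0.4, 0, -0.1, 0, 13], [0.8, 0, -0.2, 0, 13], [1.2, 0, -0.35, 0, 13], [1.6, 0, -0.5, 0, 13], [2, 0, -0.65, 0, 13], [2.4, 0, -0.75, 0, 13], [2.4, 0, -0.75, 0, 13]]}'

```text
clock: 10.78
tcp_pos: [473.0, -117.0, 162.3]
ee_rot: [[-0.574, -0.819, 0.001], [-0.819, 0.574, 0.0], [-0.001, -0.001, -1.0]]
force: [1.2, 2.1, 1.2]
gripper_width: 14.2
grasp_force: 19.5
```

```bash
python3 -c "
from h import *
held(*FL,zmin=55); to(447.5,-154.3,160)"
```

```text
tilt -4.4 g 80.9 yoff 0.5 n 592 ok 0.94 org [ 476.2 -111.6   81.6]
clock 10.8833 tcp [ 473.1 -116.5  161.4] delta [45.6 -0.8  1.4] az -125.06 turn None F [ 0.7  0.8 -0.7] grip 14.138555727095067 19.45432484149933 q6 -0.7750568727487023
```

```bash
python3 -c "
from h import *
to(590.6,-79,200)"
```

```text
clock 10.8833 tcp [ 473.1 -116.5  161.4] delta [-98.2 -74.6 -38.7] az -125.06 turn None F [ 0.7  0.8 -0.7] grip 14.138555727095067 19.45432484149933 q6 -0.7750568727487023
```

Request:
handwheel --increments '{"ticks": [[-0.5, 0, -1, 0, 13], [-2, 1.5, -2, 0, 13], [-3, 3, -2, 0, 13], [-4, 4, -2, 0, 13], [-4.75, 5.5, -2, 0, 13], [-4.9, 6, -2, 0, 13], [-4.9, 6, -2, 0, 13], [-4.9, 6, -2, 0, 13]]}'

```text
clock: 11.55
tcp_pos: [430.9, 33.2, 200.8]
ee_rot: [[-0.572, -0.82, -0.002], [-0.82, 0.572, -0.001], [0.002, 0.001, -1.0]]
force: [-0.3, -0.1, -1.4]
gripper_width: 14.6
grasp_force: 19.6
```

```bash
python3 -c "
from h import *
to(590.6,-79,200)
held(*FL)"
```

```text
clock 11.55 tcp [430.9  33.2 200.8] delta [   0.6 -195.2    0.7] az -124.89 turn None F [-0.3 -0.1 -1.4] grip 14.610600182869359 19.604195058345795 q6 -1.1458551889699855
tilt 7.1 g 96.0 yoff -5.9 n 811 ok 0.46 org [428.7  19.9 105.6]
```

Scaled: -195 mm is -9.75, 0.6 mm is 0.03.

Request:
handwheel --increments '{"ticks": [[0, -1.75, 0, 0, 13], [0, -3.75, 0, 0, 13], [0, -5.75, 0, 0, 13], [0, -7.5, 0, 0, 13], [0, -9, 0, 0, 13], [0.03, -9.75, 0, 0, 13], [0.03, -9.75, 0, 0, 13], [0.03, -9.75, 0, 0, 13]]}'

```text
clock: 12.32
tcp_pos: [591.0, -81.2, 199.7]
ee_rot: [[-0.576, -0.817, -0.003], [-0.817, 0.576, -0.001], [0.002, 0.002, -1.0]]
force: [-0.2, 0.4, -1.4]
gripper_width: 14.2
grasp_force: 19.8
```

```bash
python3 -c "
from h import *
o=held(*FL,zmin=70)
T=np.array(read_state()['tcp_pos']);g=np.array([593.8,-74,74])+T-o; to(*g)"
```

```text
tilt -3.4 g 80.9 yoff 0.8 n 651 ok 0.94 org [592.8 -76.9 118.9]
clock 12.4167 tcp [590.3 -80.  200.6] delta [-3.   0.8 44.9] az -125.08 turn None F [ 0.8 -0.4 -0.7] grip 14.194455579479865 19.7591695189476 q6 -0.8052703163857188
```

Scaled: 43 mm is 2.15, 45.5 mm is 2.275.

Request:
handwheel --increments '{"ticks": [[-0.15, 0.04, 0.75, 0, 13], [-0.15, 0.04, 1.5, 0, 13], [-0.15, 0.04, 1.9, 0, 13], [-0.15, 0.04, 2.05, 0, 13], [-0.15, 0.04, 2.15, 0, 13], [-0.15, 0.04, 2.225, 0, 13], [-0.15, 0.04, 2.275, 0, 13], [-0.15, 0.04, 2.275, 0, 13]]}'

```text
clock: 13.08
tcp_pos: [592.6, -76.2, 156.8]
ee_rot: [[-0.573, -0.819, 0.002], [-0.819, 0.573, 0.0], [-0.001, -0.001, -1.0]]
force: [-0.4, 1.1, 2.5]
gripper_width: 14.3
grasp_force: 21.8
```

```bash
python3 -c "
from h import *
o=held(*FL,zmin=70)
to(593.8,-74,155)"
```

```text
tilt -3.1 g 86.8 yoff -0.5 n 550 ok 0.9 org [595.9 -72.6  70.1]
clock 13.1833 tcp [592.6 -76.3 156.8] delta [-2.6  0.3  1.8] az -125.0 turn None F [-0.5  1.1  3.2] grip 14.656703271666622 21.76508992910385 q6 -0.8098279312993643
```

Request:
handwheel --increments '{"ticks": [[0, 0, 0, 0, 18], [0, 0, 0, 0, 22], [0, 0, 0, 0, 30], [0, 0, 0, 0, 40], [0, 0, 0, 0, 40], [0, 0, -2, 0, 40], [0, 0, -4, 0, 40], [0, 0, -4, 0, 40]]}'

```text
clock: 13.85
tcp_pos: [595.8, -76.8, 244.0]
ee_rot: [[-0.573, -0.82, 0.011], [-0.82, 0.573, -0.001], [-0.006, -0.01, -1.0]]
force: [1.9, -1.1, 2.6]
gripper_width: 40.1
grasp_force: 0.0
```

Add to h.py:
```python
def stand(x,y,bz,br,sr,t0,t1,g,zs):
    Q=[];
    for n in("top","side"):
        P=cloud(snapshot(n)).reshape(-1,3);Q.append(P[(np.hypot(P[:,0]-x,P[:,1]-y)<55)&(P[:,2]>54)&(P[:,2]<zs+t1+8)])
    q=np.vstack(Q)
    def f(p):
        d=np.array([p[3],p[4],1.]);d/=np.linalg.norm(d);v=q-p[:3];t=v@d;rr=np.linalg.norm(v-np.outer(t,d),axis=1)
        body=(np.sqrt((t/np.where(t<0,bz,1e9))**2+(rr/br)**2)-1)*br
        return np.clip(np.where(t<5,body,np.where(t<t0,np.maximum(0,rr-br)+np.maximum(0,sr-rr),np.where(t>t1+2,20,rr-sr))),-25,25)
    s=least_squares(f,[x,y,zs,0,0],loss="soft_l1",f_scale=1.5);p=s.x
    print("stand",p[:3].round(1),"tilt deg",np.degrees(np.hypot(p[3],p[4])).round(1),"ok",(abs(s.fun)<2).mean().round(2),len(q),"top",q[:,2].max().round(1))
```

```bash
python3 -c "
from h import *
stand(593.8,-74,*FL,74)
to(420.4,219.5,160,43.1)"
```

```text
stand [592.8 -72.1  76.6] tilt deg 4.4 ok 0.94 829 top 195.9
clock 13.95 tcp [593.1 -76.2 238. ] delta [-142.9  311.3   77.5] az -125.01 turn 0.208 F [ 0.2 -0.1 -1.5] grip 39.8802585292255 0.0 q6 -0.8098350744072411
```

Careful with the scale: shifts go in units of 20 mm and turns go in units of 0.1 rad. That gives: -102 mm is -5.1, -85 mm is -4.25, 0.208 rad is 2.08.

Request:
handwheel --increments '{"ticks": [[-0.85, 1.8, 0, 1, 40], [-1.7, 3.6, 0, 2.08, 40], [-2.55, 5.4, 0, 2.08, 40], [-3.4, 7.2, 0, 2.08, 40], [-4.25, 9, 1, 2.08, 40], [-5.1, 10.8, 2, 2.08, 40], [-5.9, 12.6, 3, 2.08, 40], [-6.7, 14.4, 3.85, 2.08, 40], [-7.15, 15.55, 3.85, 2.08, 40], [-7.15, 15.55, 3.85, 2.08, 40], [-7.15, 15.55, 3.85, 2.08, 40]]}'

```text
clock: 14.87
tcp_pos: [418.0, 220.0, 157.7]
ee_rot: [[-0.728, -0.686, -0.002], [-0.686, 0.728, -0.002], [0.002, -0.0, -1.0]]
force: [0.2, 0.1, -0.4]
gripper_width: 39.9
grasp_force: 0.0
```

```bash
python3 -c "
from h import *
to(420.4,219.5,65,-136.9)"
```

```text
clock 14.8667 tcp [418.  220.  157.7] delta [-1.6 -2.  92.7] az -136.72 turn 0.003 F [ 0.2  0.1 -0.4] grip 39.881868681287926 0.0 q6 -1.7176671730550293
```

Request:
handwheel --increments '{"ticks": [[-0.08, -0.1, 1.75, 0, 40], [-0.08, -0.1, 3.5, 0, 40], [-0.08, -0.1, 4.5, 0, 40], [-0.08, -0.1, 4.65, 0, 40], [-0.08, -0.1, 4.65, 0, 25], [-0.08, -0.1, 4.65, 0, 11], [-0.08, -0.1, 4.65, 0, 11], [-0.08, -0.1, 4.65, 0, 11], [-0.08, -0.1, 4.65, 0, 11], [-0.08, -0.1, 4.65, 0, 11], [-0.08, -0.1, 4.65, 0, 11], [-0.08, -0.1, 4.25, 0, 11], [-0.08, -0.1, 3.25, 0, 11], [-0.08, -0.1, 1.75, 0, 11], [-0.08, -0.1, 0, 0, 11], [-0.08, -0.1, -1.5, 0, 11], [-0.08, -0.1, -1.5, 0, 11]]}' --grip_force 20

```text
clock: 16.28
tcp_pos: [424.4, 220.9, 195.6]
ee_rot: [[-0.729, -0.684, 0.008], [-0.684, 0.729, 0.006], [-0.01, -0.001, -1.0]]
force: [0.5, 0.4, 0.3]
gripper_width: 13.4
grasp_force: 22.0
```

```bash
python3 -c "
from h import *
held(*FS,zmin=80)
d=np.array([.73,.684]); to(447.5-102*d[0],-154.3-102*d[1],190)"
```

```text
tilt -55.4 g 69.7 yoff 0.2 n 233 ok 0.82 org [466.4 260.5 156.5]
clock 16.3833 tcp [422.3 219.3 190.7] delta [ 338.8 -290.3   -0.7] az -136.92 turn None F [ 0.4 -0.2 -0.9] grip 13.161890577461065 22.006138265132904 q6 -1.7127612768723757
```

Request:
handwheel --increments '{"ticks": [[1, -1.5, 0, 0, 11], [2.1, -3, 0, 0, 11], [3.2, -4.5, 0, 0, 11], [4.3, -6, 0, 0, 11], [5.4, -7.5, 0, 0, 11], [6.45, -8.95, 0, 0, 11], [8.2, -9.9, 0, 0, 11], [9.95, -10.85, 0, 0, 11], [11.7, -11.8, 0, 0, 11], [13.45, -12.75, 0, 0, 11], [15.2, -13.7, 0, 0, 11], [16.95, -14.5, 0, 0, 11], [16.95, -14.5, 0, 0, 11], [16.95, -14.5, 0, 0, 11]]}'

```text
clock: 17.55
tcp_pos: [370.4, -226.1, 187.7]
ee_rot: [[-0.734, -0.679, -0.003], [-0.679, 0.734, 0.001], [0.002, 0.002, -1.0]]
force: [-0.3, 0.2, -0.8]
gripper_width: 13.2
grasp_force: 22.0
```

```bash
python3 -c "
from h import *
held(*FS,zmin=95)
d=np.array([.73,.684]); to(447.5-102*d[0],-154.3-102*d[1],112)"
```

```text
tilt -57.2 g 65.9 yoff 0.9 n 312 ok 0.89 org [ 410.4 -187.8  152. ]
clock 17.65 tcp [ 371.8 -224.4  188.1] delta [-1.2 -0.7 76.1] az -136.99 turn None F [ 0.5 -0.8 -0.6] grip 12.911642910239276 22.023918628692627 q6 -0.7340169762512235
```

Scaled: 83 mm is 4.15, 75 mm is 3.75.

Request:
handwheel --increments '{"ticks": [[0, -0.035, 2, 0, 11], [0, -0.035, 3.75, 0, 11], [0, -0.035, 4.15, 0, 11], [0, -0.035, 4.15, 0, 11], [-0.3, -0.035, 4.15, 0, 11], [-0.55, -0.035, 3.9, 0, 11], [-0.9, -0.035, 3.55, 0, 11], [-1.3, -0.035, 3.2, 0, 11], [-1.7, -0.035, 3, 0, 11], [-2.1, -0.035, 2.85, 0, 11], [-2.5, -0.035, 2.7, 0, 11], [-2.9, -0.035, 2.6, 0, 11], [-3.15, -0.035, 2.55, 0, 11], [-3.15, -0.035, 2.55, 0, 11]]}'

```text
clock: 18.82
tcp_pos: [420.4, -181.5, 139.3]
ee_rot: [[-0.729, -0.684, 0.002], [-0.684, 0.729, -0.001], [-0.001, -0.002, -1.0]]
force: [-2.5, -4.8, 0.2]
gripper_width: 11.8
grasp_force: 22.8
```

```bash
python3 -c "
from h import *
held(*FS,zmin=35); to(447.5,-154.3,150)"
```

```text
tilt 2.5 g 62.0 yoff 1.4 n 309 ok 0.92 org [ 417.6 -182.4   77.3]
clock 18.9167 tcp [ 419.5 -181.9  138.5] delta [-39.3   1.  -11.5] az -136.87 turn None F [-1.8 -3.2  1.3] grip 11.585662714767274 23.208408057689667 q6 -0.8424187573621627
```

Request:
handwheel --increments '{"ticks": [[0.5, 0, -0.5, 0, 11], [0.75, 0, -2.25, 0, 11], [0.75, 0, -2.75, 0, 11], [0.75, 0, -2.75, 0, 11]]}'

```text
clock: 19.25
tcp_pos: [410.0, -192.5, 195.8]
ee_rot: [[-0.73, -0.683, 0.007], [-0.683, 0.73, -0.0], [-0.005, -0.005, -1.0]]
force: [0.8, -0.5, -1.0]
gripper_width: 11.7
grasp_force: 28.2
```

```bash
python3 -c "
from h import *
o=held(*FS,zmin=95); T=np.array(read_state()['tcp_pos']); g=np.array([578.3,-285,68])+T-o;to(g[0],g[1],T[2])"
```

```text
tilt -1.0 g 62.0 yoff 2.7 n 348 ok 0.91 org [ 409.4 -189.7  133.8]
clock 19.35 tcp [ 408.3 -192.   192.9] delta [ -58.4 -184.9    0.3] az -136.95 turn None F [-0.4  0.7 -0.7] grip 11.552331177630723 28.167924284934998 q6 -0.8178237707030785
```

```bash
sed -i 's/g-8,-6/g-14,-6/' h.py
```

Request:
handwheel --increments '{"ticks": [[-0.6, -1.95, 0, 0, 11], [-1.2, -3.9, 0, 0, 11], [-1.8, -5.85, 0, 0, 11], [-2.4, -7.8, 0, 0, 11], [-2.92, -9.25, 0, 0, 11], [-2.92, -9.25, 0, 0, 11], [-2.92, -9.25, 0, 0, 11], [-2.92, -9.25, 0, 0, 11]]}'

```text
clock: 20.02
tcp_pos: [576.1, -287.1, 190.7]
ee_rot: [[-0.731, -0.683, -0.003], [-0.683, 0.731, 0.001], [0.001, 0.003, -1.0]]
force: [-0.1, 1.1, -0.2]
gripper_width: 11.5
grasp_force: 28.3
```

```bash
python3 -c "
from h import *
o=held(*FS,zmin=85); T=np.array(read_state()['tcp_pos']); g=np.array([578.3,-285,68])+T-o;to(*g)"
```

```text
tilt -1.5 g 56.0 yoff 1.2 n 511 ok 0.93 org [ 576.1 -285.2  134.7]
clock 20.1167 tcp [ 576.  -286.9  192.2] delta [-1.8 -1.4 66.7] az -136.92 turn None F [ 0.1  0.1 -0.1] grip 11.709605300880126 28.25724720954895 q6 -0.6589460376964176
```

Scaled: 30 mm is 1.5, 53 mm is 2.65.

Request:
handwheel --increments '{"ticks": [[-0.09, -0.07, 1.5, 0, 11], [-0.09, -0.07, 2.25, 0, 11], [-0.09, -0.07, 2.45, 0, 11], [-0.09, -0.07, 2.55, 0, 11], [-0.09, -0.07, 2.65, 0, 11], [-0.09, -0.07, 2.65, 0, 11]]}'

```text
clock: 20.62
tcp_pos: [579.6, -287.3, 140.9]
ee_rot: [[-0.73, -0.683, 0.002], [-0.683, 0.73, -0.0], [-0.001, -0.001, -1.0]]
force: [-0.0, 0.4, 0.3]
gripper_width: 11.5
grasp_force: 28.2
```

Request:
handwheel --increments '{"ticks": [[0, 0, 0.075, 0, 11], [0, 0, 0.15, 0, 11], [0, 0, 0.15, 0, 11]]}'

```text
clock: 20.87
tcp_pos: [579.3, -287.3, 137.1]
ee_rot: [[-0.731, -0.683, 0.001], [-0.683, 0.731, -0.0], [-0.0, -0.0, -1.0]]
force: [0.5, -0.6, -0.9]
gripper_width: 11.6
grasp_force: 28.2
```

```bash
python3 -c "
from h import *
held(*FS,zmin=54);stand(578.3,-285,*FS,72);to(578.3,-285,132)"
```

```text
tilt -1.5 g 58.3 yoff 1.3 n 479 ok 0.89 org [ 579.5 -285.3   78.8]
stand [ 578.7 -285.    72. ] tilt deg 10.4 ok 0.59 847 top 174.9
clock 21.0667 tcp [ 579.2 -287.4  136.9] delta [-0.9  2.4  4.9] az -136.92 turn None F [ 0.2  0.3 -0.3] grip 11.320596011482392 28.214243352413177 q6 -0.6596912174553725
```

Scaled: 3 mm is 0.15, 1.5 mm is 0.075.

Request:
handwheel --increments '{"ticks": [[0, 0.05, 0.075, 0, 11], [0, 0.05, 0.15, 0, 11], [0, 0.05, 0.15, 0, 11]]}' --only "tcp_pos|force"

```text
tcp_pos: [578.3, -286.5, 133.3]
force: [0.0, -0.3, 0.3]
grasp_force: 28.2
```

Request:
handwheel --increments '{"ticks": [[0, 0, 0.075, 0, 11], [0, 0, 0.15, 0, 11], [0, 0, 0.15, 0, 11]]}' --only "tcp_pos|force"

```text
tcp_pos: [578.3, -286.5, 130.4]
force: [0.2, 0.1, -0.7]
grasp_force: 28.2
```

Request:
handwheel --increments '{"ticks": [[0, 0, 0.075, 0, 11], [0, 0, 0.125, 0, 11], [0, 0, 0.125, 0, 11]]}' --only "tcp_pos|force"

```text
tcp_pos: [578.6, -287.2, 129.4]
force: [-3.1, -0.2, 7.4]
grasp_force: 29.5
```

Run:
```python
from h import *
held(*FS,zmin=54)
a=snapshot("side")["img"][230:350,200:320]; w=snapshot("wrist")["img"]
cv2.imwrite("pics/small.png",np.hstack([cv2.resize(a,(400,400)),cv2.resize(w,(400,400))]))
```

```text
tilt -1.8 g 58.9 yoff 1.8 n 471 ok 0.9 org [ 578.8 -284.6   70.5]
```

View pics/small.png

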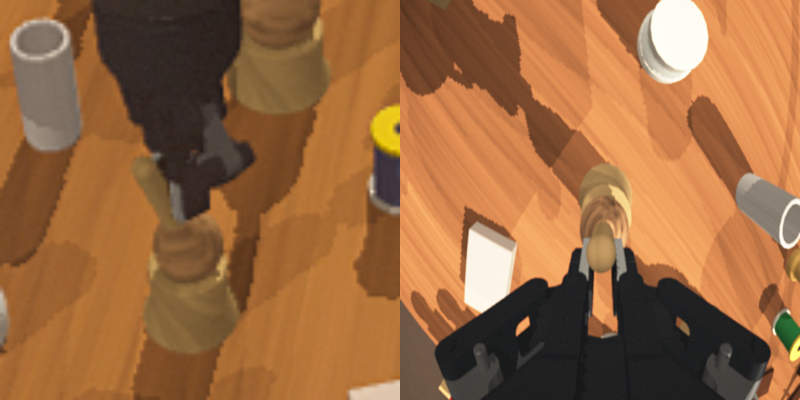

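The side view shows the small float on its ring (185,285), but its stem leans off the pads toward (155,185). I'll measure it using only wood-coloured points.

Add to h.py:
```python
def wood(x,y,bz,br,sr,t0,t1,g,zs,zmin=54,mid=False):
    Q=[]
    for n in("top","side"):
        s=snapshot(n);hsv=cv2.cvtColor(s["img"],cv2.COLOR_BGR2HSV).reshape(-1,3);P=cloud(s).reshape(-1,3)
        Q.append(P[(np.hypot(P[:,0]-x,P[:,1]-y)<50)&(P[:,2]>zmin)&(P[:,2]<zs+t1+8)&(hsv[:,1]>70)&(hsv[:,2]>40)])
    q=np.vstack(Q)
    def f(p):
        d=np.array([p[3],p[4],1.]);d/=np.linalg.norm(d);v=q-p[:3];t=v@d;rr=np.linalg.norm(v-np.outer(t,d),axis=1)
        body=(np.sqrt((t/np.where(t<0,bz,1e9))**2+(rr/br)**2)-1)*br
        return np.r_[np.clip(np.where(t<5,body,np.where(t<t0,np.maximum(0,rr-br)+np.maximum(0,sr-rr),np.where(t>t1+2,20,rr-sr))),-25,25),(p[2]-zs)*1.]
    best=min((least_squares(f,[x,y,zs,a,b],loss="soft_l1",f_scale=1.5) for a in(-.3,0,.3) for b in(-.3,0,.3)),key=lambda s:s.cost)
    p=best.x;r=read_state();R=np.array(r["ee_rot"]);d=np.array([p[3],p[4],1]);T=np.array(r["tcp_pos"])
    h=p[:3]+d*(T[2]-p[2])
    print("wood org",p[:3].round(1),"lean in tool x,y deg",np.degrees(np.arctan((R.T@d)[:2])).round(1),"ok",(abs(best.fun)<2).mean().round(2),len(q),"top",q[:,2].max().round(1),"stem at TCP height rel tcp (tool)",(R.T@(h-T)).round(1))
```

```bash
python3 -c "
from h import *
wood(578.3,-285,*FS,68)"
```

```text
wood org [ 578.6 -285.5   74.3] lean in tool x,y deg [10.5 -7.8] ok 0.61 759 top 171.0 stem at TCP height rel tcp (tool) [ 9.1 -6.4  0. ]
```

Run:
```python
from h import *
r=read_state();R=np.array(r["ee_rot"]);T=np.array(r["tcp_pos"])
for n in("top","side"):
    s=snapshot(n);hsv=cv2.cvtColor(s["img"],cv2.COLOR_BGR2HSV);P=cloud(s);E=np.array(s["extrinsics"])
    cam=-E[:3,:3].T@E[:3,3];print(n,"cam dir tool",((cam-T)@R/np.linalg.norm(cam-T)).round(2))
    m=(np.hypot(P[...,0]-578.3,P[...,1]+285)<50)&(P[...,2]>54)&(P[...,2]<175)
    for lo in range(55,175,10):
        k=m&(P[...,2]>=lo)&(P[...,2]<lo+10)
        if n=="top" : k&=hsv[...,1]>70
        k2=k&(hsv[...,1]>90)
        q=(P[k2]-T)@R
        if len(q)>3: print(lo,len(q),"x",np.percentile(q[:,0],[2,50,98]).round(1),"y",np.percentile(q[:,1],[2,50,98]).round(1),"hsv",np.median(hsv[k2],0))
```

```text
top cam dir tool [-0.13  0.28 -0.95]
65 16 x [-23.1 -16.3  -0.5] y [-3.2 14.5 19.9] hsv [ 15.  154.  149.5]
75 54 x [-21.9 -15.8  -3. ] y [-15.5   7.9  19.1] hsv [ 14.5 156.  159. ]
85 40 x [-16.7 -10.6  -4.5] y [-13.1   1.3  13.8] hsv [ 15.  156.5 155.5]
165 7 x [-12.5  -6.3  -0.2] y [27.  28.2 42. ] hsv [ 14. 112.  44.]
side cam dir tool [ 0.28 -0.58 -0.76]
55 15 x [-15.1   2.4  12.1] y [-17.5 -14.5 -10.2] hsv [ 14. 151. 107.]
65 63 x [-17.4   4.2  18.8] y [-19.6 -15.8   3.8] hsv [ 14. 149. 126.]
75 114 x [-19.3   4.   18.2] y [-18.9 -12.3   7.7] hsv [ 14. 149. 123.]
85 94 x [-15.2   1.9  15.7] y [-14.3  -7.8   6.2] hsv [ 14. 150. 128.]
95 42 x [-5.7  7.3 14.2] y [-9.5 -5.5  2.2] hsv [ 14. 145. 126.]
105 13 x [ 9.1 13.  17.4] y [-5.8 -4.4  0.9] hsv [ 17. 149. 131.]
115 21 x [-4.7 13.2 19. ] y [-19.9  -6.    2.6] hsv [ 17. 141. 123.]
125 38 x [-5.2 11.  23. ] y [-19.7  -6.8   6.8] hsv [ 15.  138.5  91.5]
135 35 x [ 3.  14.9 24.5] y [-18.8  -4.8   6.8] hsv [ 16. 144. 116.]
145 35 x [ 7.5 17.9 27.6] y [-11.   -5.8  15.4] hsv [ 17. 143. 115.]
155 76 x [-7.4 18.7 28.6] y [-36.5  -4.2  30.9] hsv [ 16. 141. 122.]
165 19 x [-3.2 11.1 12.6] y [-42.8 -17.8  45.8] hsv [ 11. 102.  54.]
```

The stem leans about 13° toward tool +x and sits at the edge of the pads. I'll release it (it's seated), recentre the pads on the stem, regrip and swing it upright.

Request:
handwheel --increments '{"ticks": [[0, 0, -0.075, 0, 11], [0, 0, -0.075, 0, 16], [0, 0, -0.075, 0, 20], [0, 0, -0.075, 0, 30], [0, 0, -0.075, 0, 36], [0, 0, -0.075, 0, 36]]}'

```text
clock: 22.72
tcp_pos: [578.5, -286.5, 129.6]
ee_rot: [[-0.73, -0.683, -0.0], [-0.683, 0.73, 0.0], [0.0, 0.0, -1.0]]
force: [0.4, 0.0, 0.1]
gripper_width: 36.0
grasp_force: 0.0
```

Run:
```python
from h import *
r=read_state();R=np.array(r["ee_rot"]);T=np.array(r["tcp_pos"])
s=snapshot("side");hsv=cv2.cvtColor(s["img"],cv2.COLOR_BGR2HSV);P=cloud(s)
m=(hsv[...,1]>115)&(hsv[...,2]>70);q=(P-T)@R
for lo in range(55,175,10):
    k=m&(P[...,2]>=lo)&(P[...,2]<lo+10)&(abs(q[...,0])<45)&(abs(q[...,1])<24)
    if k.sum()>3: print(lo,k.sum(),"x",np.percentile(q[k][:,0],[5,50,95]).round(1),"y",np.percentile(q[k][:,1],[5,50,95]).round(1))
```

```text
55 26 x [-8.1  7.1 18.1] y [-17.  -14.6  -5.6]
65 72 x [-15.6   9.4  20.5] y [-17.7 -14.3   2.9]
75 115 x [-13.5   7.   19.2] y [-16.1 -10.9   6.3]
85 61 x [-6.1  9.2 16.1] y [-12.4  -7.4   7.2]
95 23 x [ 6.  10.1 13.4] y [-7.3 -4.8  2.7]
105 19 x [ 4.2 11.1 15.1] y [-6.4 -4.3  2.8]
115 22 x [ 4.3 10.4 16.2] y [-6.5 -5.4 -0.9]
125 23 x [ 6.6 13.9 19. ] y [-7.6 -6.3 -2. ]
135 21 x [ 8.3 16.  20.9] y [-7.7 -6.2 -2.3]
145 29 x [10.1 17.  22.9] y [-8.2 -6.6 -1.9]
155 43 x [11.5 18.8 23.2] y [-20.2  -3.8   0. ]
```

Request:
handwheel --increments '{"ticks": [[0.7, 0, 0, 0, 36], [0.7, 0, 0, 0, 36], [0.7, 0, 0, 0, 20], [0.7, 0, 0, 0, 10], [0.7, 0, 0, 0, 10], [0.7, 0, 0, 0, 10], [0.7, 0, 0, 0, 10], [0.5, 0, 0, 0, 10], [0.25, 0, -0.025, 0, 10], [0.05, 0, -0.025, 0, 10], [-0.05, 0, -0.025, 0, 10], [-0.05, 0, -0.025, 0, 10]]}' --grip_force 20

```text
clock: 23.77
tcp_pos: [578.9, -285.8, 130.9]
ee_rot: [[-0.73, -0.683, -0.001], [-0.683, 0.73, -0.001], [0.001, 0.0, -1.0]]
force: [-5.9, 1.1, 6.7]
gripper_width: 13.4
grasp_force: 19.5
```

Request:
handwheel --increments '{"ticks": [[0, 0, 0, 0, 16], [0, 0, 0, 0, 20], [0, 0, 0, 0, 30], [0, 0, 0, 0, 36], [0, 0, -2, 0, 36], [0, 0, -4, 0, 36], [0, 0, -4, 0, 36]]}'

```text
clock: 24.35
tcp_pos: [583.0, -287.6, 218.8]
ee_rot: [[-0.729, -0.684, 0.011], [-0.684, 0.729, -0.005], [-0.005, -0.011, -1.0]]
force: [1.4, -0.5, 1.6]
gripper_width: 35.8
grasp_force: 0.0
```

Run:
```python
from h import *
stand(578.3,-285,*FS,68); wood(578.3,-285,*FS,68);stand(593.8,-74,*FL,74)
s=snapshot("side");hsv=cv2.cvtColor(s["img"],cv2.COLOR_BGR2HSV);P=cloud(s)
q=P-np.array([578.3,-285,0])
for lo in range(55,175,15):
    k=(P[...,2]>=lo)&(P[...,2]<lo+15)&(abs(q[...,0])<40)&(abs(q[...,1])<40)
    if k.sum()>3: print(lo,k.sum(),"x",np.percentile(q[k][:,0],[5,50,95]).round(1),"y",np.percentile(q[k][:,1],[5,50,95]).round(1))
to(525,356.1,150,6.3)
```

```text
stand [ 576.7 -283.8   69.3] tilt deg 6.2 ok 0.95 566 top 165.4
wood org [ 576.4 -284.    69.3] lean in tool x,y deg [ 5.9 -0.2] ok 0.95 566 top 164.5 stem at TCP height rel tcp (tool) [15.3  2.5 -0. ]
stand [593.1 -72.2  76.2] tilt deg 4.3 ok 0.92 1144 top 198.7
55 53 x [-12.7   3.9  18. ] y [-19.8 -16.4  -5.1]
70 168 x [-16.7   5.3  17.3] y [-19.3 -13.3   5.1]
85 126 x [-13.3   2.3  11.3] y [-13.7  -7.7   4.8]
100 35 x [-8.8 -1.5  2.6] y [-9.4 -7.9 -0.5]
115 37 x [-9.7 -2.2  1. ] y [-10.9  -8.8  -3.4]
130 38 x [-10.9  -4.5  -0.1] y [-11.3  -9.4  -4.4]
145 45 x [-12.6  -5.2  -1. ] y [-12.6 -10.5  -6.5]
160 24 x [-12.8  -7.4  -2.6] y [-10.2  -7.2  -2.8]
clock 24.7 tcp [ 578.7 -285.7  208.9] delta [-399.2  505.4   59.4] az -136.93 turn 0.642 F [-1.   0.   1.1] grip 36.02780061071398 0.0 q6 -0.6619785856273135
```

Request:
handwheel --increments '{"ticks": [[-0.55, 1.8, 0, 0, 36], [-1.15, 3.7, 0, 1, 36], [-1.75, 5.6, 0, 2, 36], [-2.35, 7.5, 0, 3, 36], [-2.9, 9.4, 0, 4, 36], [-3.5, 11.3, 0, 5, 36], [-4.1, 13.2, 0, 6, 36], [-4.7, 15.2, 0, 6.42, 36], [-6.2, 16.2, 0, 6.42, 36], [-7.8, 17.25, 0, 6.42, 36], [-9.4, 18.3, 0, 6.42, 36], [-11, 19.35, 0, 6.42, 36], [-12.6, 20.4, 0, 6.42, 36], [-14.2, 21.45, 0, 6.42, 36], [-15.8, 22.5, 0.5, 6.42, 36], [-17.4, 23.55, 1.5, 6.42, 36], [-19, 24.6, 2.5, 6.42, 36], [-19.95, 25.25, 2.95, 6.42, 36], [-19.95, 25.25, 2.95, 6.42, 36], [-19.95, 25.25, 2.95, 6.42, 36]]}'

```text
clock: 26.37
tcp_pos: [525.1, 356.1, 148.6]
ee_rot: [[-0.994, -0.111, -0.003], [-0.111, 0.994, -0.003], [0.003, -0.003, -1.0]]
force: [0.1, -0.7, 0.1]
gripper_width: 36.3
grasp_force: 0.0
```

```bash
python3 -c "
from h import *
to(525,356.1,70,6.3)"
```

```text
clock 26.3667 tcp [525.1 356.1 148.6] delta [-0.1  0.3 78.6] az -173.63 turn 0.001 F [ 0.1 -0.7  0.1] grip 36.25544909441155 0.0 q6 -2.362425865022761
```

Request:
handwheel --increments '{"ticks": [[0, 0.015, 1.75, 0, 36], [0, 0.015, 3.5, 0, 36], [0, 0.015, 3.925, 0, 36], [0, 0.015, 3.925, 0, 36], [0, 0.015, 3.925, 0, 25], [0, 0.015, 3.925, 0, 10], [0, 0.015, 3.925, 0, 10], [0, 0.015, 3.925, 0, 10], [0, 0.015, 3.925, 0, 10], [0, 0.015, 3.925, 0, 10], [0, 0.015, 3.925, 0, 10], [0, 0.015, 3.5, 0, 10], [0, 0.015, 2.5, 0, 10], [0, 0.015, 1, 0, 10], [0, 0.015, -1, 0, 10], [0, 0.015, -3, 0, 10], [0, 0.015, -3, 0, 10]]}' --grip_force 20

```text
clock: 27.78
tcp_pos: [528.7, 358.0, 221.1]
ee_rot: [[-0.994, -0.111, 0.01], [-0.111, 0.994, 0.008], [-0.011, 0.007, -1.0]]
force: [0.1, 1.2, 1.0]
gripper_width: 13.1
grasp_force: 21.4
```

Add to h.py:
```python
def brush(zmin=70):
    r=read_state();T=np.array(r["tcp_pos"]);R=np.array(r["ee_rot"]);Q=[]
    for n in("top","side"):
        P=cloud(snapshot(n)).reshape(-1,3);q=(P-T)@R
        Q.append(q[(abs(q[:,1])<14)&(abs(q[:,0])<150)&(q[:,2]<135)&(q[:,2]>22)&(P[:,2]>zmin)&(np.hypot(P[:,0]-447.5,P[:,1]+154.3)>23)])
    q=np.vstack(Q)
    def f(p):
        d=np.array([-np.sin(p[0]),0,-np.cos(p[0])]);v=q-np.array([p[2],p[3],0]);t=v@d;rr=np.linalg.norm(v-np.outer(t,d),axis=1)
        e=np.where(t<-p[1],np.sqrt((t+p[1])**2+rr**2),rr)-7
        return np.r_[np.clip(e,-25,25),(p[1]-111)*.3,p[2]*1,p[3]*2]
    b=min((least_squares(f,[a,111,0,0],loss="soft_l1",f_scale=1.5) for a in np.radians(np.arange(-80,81,16))),key=lambda s:s.cost);p=b.x
    d=np.array([-np.sin(p[0]),0,-np.cos(p[0])]);o=T+R@(np.array([p[2],p[3],0])-p[1]*d)
    print("brush tilt",np.degrees(p[0]).round(1),"g,x,y",p[1:].round(1),"ok",(abs(b.fun)<2).mean().round(2),len(q),"org",o.round(1));return o
```

```bash
python3 -c "
from h import *
brush(); d=np.array([.73,.684]); to(447.5-133*d[0],-154.3-133*d[1],210,43.1)"
```

```text
brush tilt -60.2 g,x,y [120.2  14.4  -0.6] ok 0.75 299 org [618.7 367.9 162.2]
clock 27.8833 tcp [526.2 356.5 214.2] delta [ 240.7 -578.9    1.4] az -173.71 turn -0.642 F [-0.5 -0.3 -2. ] grip 13.318801876397583 21.41113579273224 q6 -2.3628277483587596
```

Request:
handwheel --increments '{"ticks": [[0.55, -1.85, 0, -1, 10], [1.1, -3.7, 0, -2, 10], [1.65, -5.55, 0, -3, 10], [2.2, -7.4, 0, -4, 10], [2.75, -9.25, 0, -5, 10], [3.3, -11.1, 0, -6.42, 10], [3.85, -12.95, 0, -6.42, 10], [4.4, -14.8, 0, -6.42, 10], [5, -16.65, 0, -6.42, 10], [5.55, -18.5, 0, -6.42, 10], [6.1, -20.25, 0, -6.42, 10], [7.25, -21.9, 0, -6.42, 10], [8.4, -23.55, 0, -6.42, 10], [9.55, -25.2, 0, -6.42, 10], [10.7, -27, 0, -6.42, 10], [12.05, -28.95, 0, -6.42, 10], [12.05, -28.95, 0, -6.42, 10], [12.05, -28.95, 0, -6.42, 10], [12.05, -28.95, 0, -6.42, 10]]}'

```text
clock: 29.47
tcp_pos: [348.7, -246.4, 210.6]
ee_rot: [[-0.732, -0.681, -0.001], [-0.681, 0.732, 0.001], [0.001, 0.001, -1.0]]
force: [0.3, 0.0, 0.5]
gripper_width: 13.2
grasp_force: 21.4
```

```bash
python3 -c "
from h import *
brush(95); d=np.array([.73,.684]); to(447.5-133*d[0],-154.3-133*d[1],125,43.1)"
```

```text
brush tilt -59.1 g,x,y [116.2   9.2   0.3] ok 0.84 390 org [ 414.7 -184.4  150.9]
clock 29.5667 tcp [ 349.7 -245.5  210.9] delta [-0.7 -0.4 85.9] az -136.9 turn -0.0 F [-0.2 -0.5  0.4] grip 12.881381619892183 21.407330632209778 q6 -0.6716162839729034
```

Request:
handwheel --increments '{"ticks": [[0, 0, 2, 0, 10], [0, 0, 3.9, 0, 10], [0, 0, 4.3, 0, 10], [0, 0, 4.3, 0, 10], [-0.4, 0, 4.3, 0, 10], [-0.75, 0, 4.3, 0, 10], [-1.1, 0, 4.05, 0, 10], [-1.5, 0, 3.75, 0, 10], [-1.9, 0, 3.45, 0, 10], [-2.3, 0, 3.1, 0, 10], [-2.7, 0, 2.85, 0, 10], [-3.1, 0, 2.7, 0, 10], [-3.5, 0, 2.55, 0, 10], [-3.9, 0, 2.4, 0, 10], [-4.3, 0, 2.3, 0, 10], [-4.6, 0, 2.25, 0, 10], [-4.6, 0, 2.25, 0, 10]]}'

```text
clock: 30.98
tcp_pos: [417.9, -182.6, 166.4]
ee_rot: [[-0.73, -0.684, 0.0], [-0.684, 0.73, -0.0], [-0.0, -0.0, -1.0]]
force: [-0.7, -0.6, 0.5]
gripper_width: 13.1
grasp_force: 20.1
```

```bash
python3 -c "
from h import *
brush(35); to(447.5,-154.3,200)"
```

```text
brush tilt -14.1 g,x,y [107.5  12.    1. ] ok 0.93 179 org [ 427.7 -172.2   62.1]
clock 31.0833 tcp [ 417.1 -183.1  166.1] delta [-41.8   0.3 -33.9] az -136.9 turn None F [-1.4 -0.8 -1. ] grip 13.090763793398903 19.903752878308296 q6 -0.8393759162125799
```

Request:
handwheel --increments '{"ticks": [[-0.3, 0, -0.05, 0, 10], [-0.6, 0, -0.1, 0, 10], [-0.9, 0, -0.1, 0, 10], [-0.9, 0, -0.1, 0, 10]]}'

```text
clock: 31.42
tcp_pos: [431.5, -170.4, 168.5]
ee_rot: [[-0.73, -0.683, 0.002], [-0.683, 0.73, 0.0], [-0.001, -0.001, -1.0]]
force: [0.9, 0.2, -0.5]
gripper_width: 10.2
grasp_force: 0.0
```

```bash
python3 -c "
from h import *
brush(35); to(447.5,-154.3,200)"
```

```text
brush tilt 6290.6 g,x,y [111.   31.5  -0.5] ok 0.9 255 org [ 395.4 -204.7  277.9]
clock 31.5167 tcp [ 430.9 -170.6  168.4] delta [-23.3   0.5 -31.5] az -136.89 turn None F [ 0.   0.2 -0.2] grip 9.786031816437243 0.0 q6 -0.8677953768117953
```

The brush slipped out of the fingers, so I'll look for it.

Run:
```python
from h import *
a=snapshot("side");b=snapshot("top")
cv2.imwrite("pics/lost.png",np.hstack([cv2.resize(a["img"][160:370,130:340],(400,400)),cv2.resize(b["img"][150:360,280:490],(400,400))]))
np.savez("ls.npz",**a);np.savez("lt.npz",**b)
```

```text
(no output)
```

View pics/lost.png

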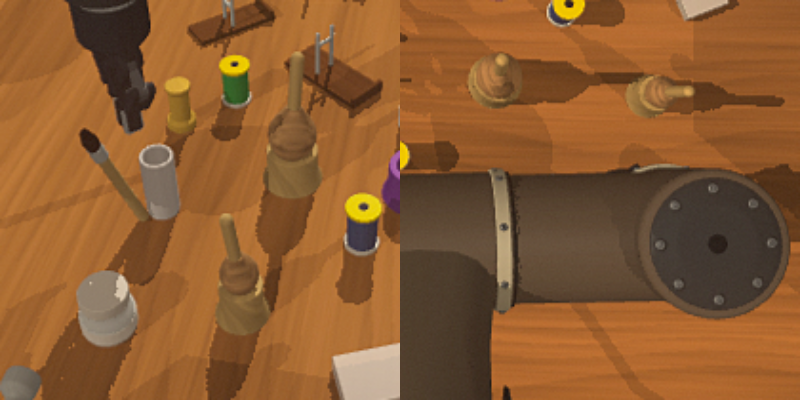

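The side view (left panel) shows the brush toppling away from the tube: butt at (140,218), tip at (90,140). I'll raise the tool, let it settle and then locate it.

Scaled: 170 mm is 8.5, 200 mm is 10.

Request:
handwheel --increments '{"ticks": [[0, 0, -1.5, 0, 60], [0, 5, -3, 0, 60], [0, 6.75, -3, 0, 60], [0, 8.5, -3, 0, 60], [0, 10, -3, 0, 60], [0, 10, -3, 0, 60], [0, 10, -3, 0, 60], [0, 10, -3, 0, 60], [0, 10, -3, 0, 60], [0, 10, -3, 0, 60]]}'

```text
clock: 32.45
tcp_pos: [293.9, -25.4, 228.3]
ee_rot: [[-0.731, -0.682, -0.0], [-0.682, 0.731, -0.0], [0.0, -0.0, -1.0]]
force: [0.4, -0.7, 0.9]
gripper_width: 59.9
grasp_force: 0.0
```

Create fb.py:
```python
from h import *
from scipy.ndimage import label
Q=[]
s0=dict(np.load("side0.npz"));s=snapshot("side")
d=cloud(s);d0=cloud(s0)
m=(cv2.absdiff(s["img"],s0["img"]).sum(2)>60)&(d[...,2]>4)&(d[...,2]<150)&(d[...,0]<560)&(d[...,0]>200)&(d[...,1]>-420)&(d[...,1]<-100)
m&=np.hypot(d[...,0]-578,d[...,1]+285)>40
L,n=label(m,np.ones((3,3)))
for i in range(1,n+1):
    k=L==i
    if k.sum()<40: continue
    q=d[k];c=q.mean(0);u,sv,vt=np.linalg.svd(q-c,full_matrices=False);t=(q-c)@vt[0]
    v,uu=np.where(k);print(k.sum(),"c",c.round(1),"dir",vt[0].round(2),"t",t.min().round(0),t.max().round(0),"end",(c+vt[0]*t.min()).round(0),(c+vt[0]*t.max()).round(0),"px",uu.min(),uu.max(),v.min(),v.max(),"rms",np.round(sv/np.sqrt(len(q)),1))
a=s["img"];cv2.imwrite("pics/lost2.png",np.hstack([cv2.resize(a,(560,420)),]))
```

```bash
python3 fb.py
```

```text
311 c [ 337.7 -257.3   14.4] dir [-0.73 -0.68 -0.  ] t -111.0 57.0 end [ 419. -182.   14.] [ 296. -296.   14.] px 126 200 272 306 rms [45.9  4.3  2.6]
```

The brush lies flat, butt near (418,-183) and tip near (296,-296), all within reach. I'll fit its pose precisely.

Create fb2.py:
```python
from h import *
Q=[]
for n in("top","side"):
    s=snapshot(n);P=cloud(s).reshape(-1,3);c=np.array([356,-240.]);e=np.array([-.73,-.684]);v=P[:,:2]-c;t=v@e;w=v@np.array([-.684,.73])
    k=(abs(t)<105)&(abs(w)<22)&(P[:,2]>4)&(P[:,2]<40)&(np.hypot(P[:,0]-447.5,P[:,1]+154.3)>26);print(n,k.sum());Q.append(P[k])
q=np.vstack(Q)
def geo(p):
    d=np.array([np.cos(p[3])*np.cos(p[4]),np.sin(p[3])*np.cos(p[4]),np.sin(p[4])]);v=q-p[:3];t=v@d;return t,np.linalg.norm(v-np.outer(t,d),axis=1),d
def f(p):
    t,r,d=geo(p);e=np.where(t<0,np.hypot(t,r)-7,np.where(t<121,r-7,np.where(t<145,r-9,np.maximum(0,r-9)+np.maximum(0,t-166))))
    return np.clip(e,-20,20)
b=min((least_squares(f,[412+a*.73,-188+a*.684,8,np.radians(223),0],loss="soft_l1",f_scale=1.5) for a in(-20,-10,0,10)),key=lambda s:s.cost);p=b.x;t,r,d=geo(p)
print("org",p[:3].round(1),"az,incl",np.degrees(p[3:]).round(1),"ok",(abs(b.fun)<2).mean().round(2),"t",t.min().round(0),t.max().round(0),"g105",(p[:3]+105*d).round(1))
g=p[:3]+105*d;to(g[0],g[1],80,np.degrees(p[3]))
```

```bash
python3 fb2.py
```

```text
top 453
side 538
org [ 417.1 -185.9    7.8] az,incl [221.    0.9] ok 0.73 t -10.0 185.0 g105 [ 337.8 -254.7    9.4]
clock 32.6 tcp [293.7 -26.  228. ] delta [ 123.  -197.7  148.1] az -137.14 turn 0.033 F [-0.1 -0.1  0.3] grip 60.32050620667674 0.0 q6 -1.442925800157232
```

Scaled: 80 mm is 4, 20 mm is 1, 0.033 rad is 0.33.

Request:
handwheel --increments '{"ticks": [[1, -1.65, 0, 0.33, 40], [2.05, -3.3, 1, 0.33, 40], [3.1, -4.95, 2.5, 0.33, 40], [4.15, -6.6, 4, 0.33, 40], [5.2, -8.25, 5.5, 0.33, 40], [6.15, -9.9, 7, 0.33, 40], [6.15, -9.9, 7.4, 0.33, 40], [6.15, -9.9, 7.4, 0.33, 40], [6.15, -9.9, 7.4, 0.33, 40]]}'

```text
clock: 33.35
tcp_pos: [336.2, -255.7, 76.8]
ee_rot: [[-0.757, -0.653, -0.009], [-0.653, 0.757, 0.002], [0.006, 0.007, -1.0]]
force: [0.1, -1.1, -0.0]
gripper_width: 40.1
grasp_force: 0.0
```

```bash
python3 -c "
from h import *
to(337.8,-254.7,23,221)"
```

```text
clock 33.35 tcp [ 336.2 -255.7   76.8] delta [-2.2 -0.6 53.8] az -139.2 turn -0.004 F [ 0.1 -1.1 -0. ] grip 40.119234327998875 0.0 q6 -0.6797592865566872
```

Request:
handwheel --increments '{"ticks": [[-0.05, 0, 1.5, 0, 40], [-0.05, 0, 2.5, 0, 40], [-0.05, 0, 2.85, 0, 40], [-0.05, 0, 2.85, 0, 40], [-0.05, 0, 2.85, 0, 20], [-0.05, 0, 2.85, 0, 10], [-0.05, 0, 2.85, 0, 10], [-0.05, 0, 2.85, 0, 10], [-0.05, 0, 2.85, 0, 10], [-0.05, 0, 2.85, 0, 10], [-0.05, 0, 2.85, 0, 10]]}' --grip_force 40

```text
clock: 34.27
tcp_pos: [340.7, -253.0, 24.8]
ee_rot: [[-0.752, -0.659, 0.003], [-0.659, 0.752, -0.001], [-0.002, -0.002, -1.0]]
force: [-1.6, 1.8, 9.2]
gripper_width: 12.3
grasp_force: 39.5
```

Request:
handwheel --increments '{"ticks": [[0, 0, -1, 0, 10], [0, 0, -2.5, 0, 10], [0, 0, -4.5, 0, 10], [0, 0, -6.5, 0, 10], [0, 0, -7.5, 0, 10], [0, 0, -7.5, 0, 10]]}'

```text
clock: 34.77
tcp_pos: [342.3, -253.7, 179.2]
ee_rot: [[-0.752, -0.659, 0.01], [-0.659, 0.752, -0.003], [-0.006, -0.009, -1.0]]
force: [0.7, 0.1, -0.6]
gripper_width: 12.0
grasp_force: 39.2
```

```bash
python3 -c "
from h import *
brush(90); d=np.array([.757,.653]); print(np.hypot(447.5,154)); to(447.5,-154.3,170)"
```

```text
brush tilt 460.8 g,x,y [111.   57.3   1.3] ok 0.5 25 org [ 216.2 -362.3  199. ]
473.2570654517479
clock 34.8667 tcp [ 340.1 -252.8  175. ] delta [-145.7    3.4    5.4] az -138.81 turn None F [ 0.4 -0.5 -1. ] grip 12.074187718604128 39.18939471244812 q6 -0.6820700118788944
```

Request:
handwheel --increments '{"ticks": [[-1.75, 0.2, 0, -1, 10], [-3.5, 0.4, 0, -2, 10], [-5.25, 0.6, 0, -3, 10], [-7, 0.8, 0, -3.28, 10], [-8.75, 1, 0, -3.28, 10], [-9.885, 1.04, 0, -3.28, 10], [-9.885, 1.04, 0, -3.28, 10], [-9.885, 1.04, 0, -3.28, 10], [-9.885, 1.04, 0, -3.28, 10]]}'

```text
clock: 35.62
tcp_pos: [473.6, -107.1, 172.3]
ee_rot: [[-0.5, -0.866, -0.002], [-0.866, 0.5, -0.0], [0.001, 0.002, -1.0]]
force: [-0.4, -0.0, -0.9]
gripper_width: 11.8
grasp_force: 39.2
```

```bash
sed -i 's/(q\[:,2\]<135)&(q\[:,2\]>22)/(q[:,2]<135)\&(q[:,2]>-20)\&((q[:,2]>22)|(abs(q[:,0])>32))/' h.py
sed -i "s/\[a,111,0,0\],loss/[a,111,0,0],bounds=([-1.7,85,-25,-6],[1.7,125,25,6]),loss/" h.py
```

Run:
```python
from h import *
r=read_state();T=np.array(r["tcp_pos"]);R=np.array(r["ee_rot"])
for n in("top","side"):
    P=cloud(snapshot(n)).reshape(-1,3);q=(P-T)@R
    for lo in range(-120,80,20):
        k=(q[:,0]>lo)&(q[:,0]<lo+20)&(abs(q[:,1])<12)&(P[:,2]>135)&(q[:,2]>-25)
        if k.sum()>2: print(n,lo,k.sum(),"z",np.percentile(P[k,2],[10,90]).round(1),"x",q[k,0].min().round(0),q[k,0].max().round(0),"y",np.median(q[k,1]).round(1))
to(475,-106.7,113)
```

```text
top -120 22 z [156.4 161.4] x -109.0 -100.0 y -1.7
top -100 21 z [157.7 161.9] x -100.0 -87.0 y -4.2
side -120 12 z [154.7 161.5] x -107.0 -101.0 y -4.7
side -100 45 z [153.9 163. ] x -100.0 -80.0 y -3.5
side -80 45 z [156.4 163.1] x -80.0 -60.0 y -4.2
side -60 41 z [155.3 163.9] x -60.0 -41.0 y -4.2
side -40 41 z [156.6 164.1] x -40.0 -21.0 y -5.0
side -20 4 z [160.  188.1] x -19.0 -1.0 y 0.6
side 0 134 z [160.5 190.7] x 1.0 20.0 y 4.9
side 20 69 z [156.6 166.9] x 20.0 39.0 y -5.6
side 40 71 z [157.7 166.9] x 40.0 60.0 y -4.8
side 60 17 z [154.1 163.8] x 60.0 64.0 y -1.2
clock 35.7167 tcp [ 473.6 -107.6  172.8] delta [-1.5 -0.8 59.8] az -120.07 turn None F [1.  0.7 0.3] grip 12.248561661894641 39.19013500213623 q6 -0.7070683490589066
```

Careful with the scale: shifts go in units of 20 mm and turns go in units of 0.1 rad. That gives: 81 mm is 4.05, 76 mm is 3.8.

Request:
handwheel --increments '{"ticks": [[0, 0, 1.5, 0, 10], [0, 0, 2.6, 0, 10], [0, 0, 3, 0, 10], [0, 0, 3.3, 0, 10], [0, 0, 3.55, 0, 10], [0, 0, 3.8, 0, 10], [0, 0, 4.05, 0, 10], [0, 0, 4.05, 0, 10]]}'

```text
clock: 36.38
tcp_pos: [476.9, -107.0, 93.7]
ee_rot: [[-0.5, -0.866, 0.005], [-0.866, 0.5, 0.0], [-0.003, -0.004, -1.0]]
force: [1.7, 5.9, 7.8]
gripper_width: 12.2
grasp_force: 44.3
```

```bash
python3 -c "
from h import *
brush(25)"
```

```text
brush tilt -61.8 g,x,y [122.3  20.    0.3] ok 0.86 129 org [520.8 -30.8  36.1]
```

Request:
handwheel --increments '{"ticks": [[0, 0, -1.75, 0, 10], [0, 0, -3.75, 0, 10], [0, 0, -5.25, 0, 10], [2, 0, -5.35, 0, 10], [4, 0, -5.35, 0, 10], [6, 0, -5.35, 0, 10], [8, 0, -5.35, 0, 10], [9.4, 0, -5.35, 0, 10], [9.4, 0, -5.35, 0, 10], [9.4, 0, -5.35, 0, 10], [9.4, 0, -5.35, 0, 10]]}'

```text
clock: 37.4
tcp_pos: [380.3, -270.2, 199.8]
ee_rot: [[-0.502, -0.865, 0.001], [-0.865, 0.502, -0.0], [-0.0, -0.001, -1.0]]
force: [-0.3, -1.0, 0.2]
gripper_width: 12.1
grasp_force: 43.4
```

```bash
python3 -c "
from h import *
brush(110);to(447.5-133*.5,-154.3-133*.866,129,-120)"
```

```text
brush tilt -63.9 g,x,y [125.   24.    0.2] ok 0.86 348 org [ 424.4 -193.9  144.8]
clock 37.5 tcp [ 380.8 -269.5  199.6] delta [-0.1 -0.1 70.6] az -120.0 turn 0.0 F [ 0.5  0.1 -0.2] grip 12.270642425456959 43.42949867248535 q6 -0.33140989240333085
```

Scaled: 80 mm is 4, 64 mm is 3.2.

Request:
handwheel --increments '{"ticks": [[0, 0, 2, 0, 10], [0, 0, 3.75, 0, 10], [-0.25, 0, 4, 0, 10], [-0.6, 0, 4, 0, 10], [-0.9, 0, 3.95, 0, 10], [-1.15, 0, 3.6, 0, 10], [-1.45, 0, 3.2, 0, 10], [-1.8, 0, 2.8, 0, 10], [-2.15, 0, 2.45, 0, 10], [-2.5, 0, 2.15, 0, 10], [-2.85, 0, 1.9, 0, 10], [-2.85, 0, 1.9, 0, 10]]}'

```text
clock: 38.5
tcp_pos: [411.2, -220.1, 164.1]
ee_rot: [[-0.499, -0.867, 0.004], [-0.867, 0.499, -0.001], [-0.001, -0.005, -1.0]]
force: [-0.0, -4.8, 1.9]
gripper_width: 11.8
grasp_force: 39.4
```

```bash
python3 -c "
from h import *
brush(25);to(447.5,-154.3,160)"
```

```text
brush tilt -39.0 g,x,y [112.8  18.6  -0.4] ok 0.96 170 org [ 438.1 -175.    76.5]
clock 38.6 tcp [ 410.2 -220.2  162.4] delta [-75.7   0.6   2.5] az -119.97 turn None F [ 1.5 -1.8 -1.6] grip 11.79531124776714 39.777347445487976 q6 -0.4552243998349317
```

Scaled: -18 mm is -0.9, -12 mm is -0.6.

Request:
handwheel --increments '{"ticks": [[-0.3, 0, -0.2, 0, 10], [-0.6, 0, -0.4, 0, 10], [-0.9, 0, -0.6, 0, 10], [-0.9, 0, -0.6, 0, 10]]}'

```text
clock: 38.93
tcp_pos: [418.5, -204.2, 173.8]
ee_rot: [[-0.5, -0.866, 0.0], [-0.866, 0.5, 0.0], [-0.0, 0.0, -1.0]]
force: [-1.7, -2.2, -0.2]
gripper_width: 11.2
grasp_force: 39.2
```

```bash
python3 -c "
from h import *
brush(25);to(447.5,-154.3,160)"
```

```text
brush tilt -27.9 g,x,y [111.  17.  -1.] ok 0.94 166 org [ 436.8 -174.3   75.8]
clock 39.0333 tcp [ 417.9 -204.5  173.1] delta [-58.2  -0.5  13.1] az -120.0 turn None F [-0.8 -1.6 -1.6] grip 11.161948740566615 39.22710835933685 q6 -0.4927004004111212
```

Scaled: -28 mm is -1.4, -12 mm is -0.6.

Request:
handwheel --increments '{"ticks": [[0.15, 0, -0.6, 0, 10], [0.15, 0, -1.6, 0, 10], [0.15, 0, -1.8, 0, 10], [-0.5, 0.025, -1.8, 0, 10], [-1.4, 0.025, -1.8, 0, 10], [-1.4, 0.025, -1.8, 0, 10], [-1.4, 0.025, -1.8, 0, 10]]}'

```text
clock: 39.62
tcp_pos: [431.9, -179.7, 208.9]
ee_rot: [[-0.499, -0.866, -0.0], [-0.866, 0.499, 0.001], [-0.001, 0.0, -1.0]]
force: [-0.7, 0.4, -0.5]
gripper_width: 10.9
grasp_force: 41.2
```

Run:
```python
from h import *
o=brush(95);r=read_state();R=np.array(r["ee_rot"]);print("origin rel tube tool",(R.T@(o-np.array([447.5,-154.3,90]))).round(1));to(447.5,-154.3,160)
a=snapshot("side")["img"][150:290,140:280];w=snapshot("wrist")["img"]
cv2.imwrite("pics/ins.png",np.hstack([cv2.resize(a,(400,400),interpolation=cv2.INTER_CUBIC),cv2.resize(w,(400,400))]))
```

```text
brush tilt -35.5 g,x,y [111.   19.7  -0.2] ok 0.95 56 org [ 454.4 -140.9  118.5]
origin rel tube tool [-15.    0.8 -28.5]
clock 39.7167 tcp [ 431.5 -180.3  208.9] delta [-30.5  -0.9  48.9] az -120.01 turn None F [-0.2 -0.2 -0. ] grip 10.687547108052227 41.150742173194885 q6 -0.5499630496320936
```

View pics/ins.png

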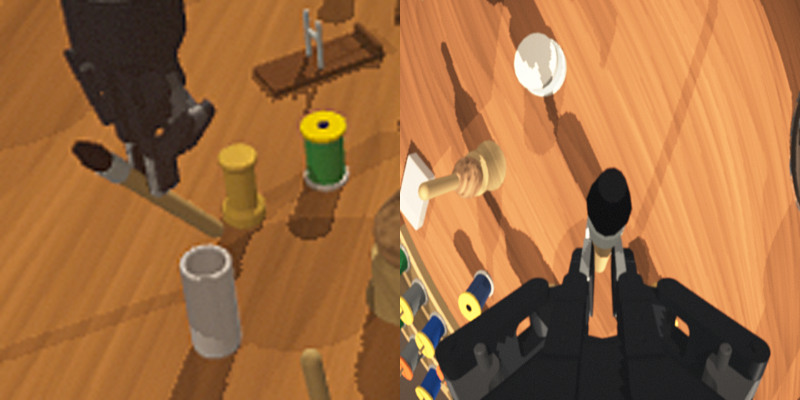

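The side crop shows the brush held just above the tube: butt at (220,235), tube mouth at (208,262). The fit was masking points above the tube, so I'll refit.

```bash
sed -i '/^def brush/,$ s/(np.hypot(P\[:,0\]-447.5,P\[:,1\]+154.3)>23)/((np.hypot(P[:,0]-447.5,P[:,1]+154.3)>23)|(P[:,2]>96))/' h.py
```

Run:
```python
from h import *
o=brush(97);r=read_state();R=np.array(r["ee_rot"]);T=np.array(r["tcp_pos"]);print("origin rel tube tool",(R.T@(o-np.array([447.5,-154.3,90]))).round(1))
for n in("top","side"):
    s=snapshot(n);P=cloud(s).reshape(-1,3);hsv=cv2.cvtColor(s["img"],cv2.COLOR_BGR2HSV).reshape(-1,3);q=(P-T)@R
    for lo in range(95,270,12):
        k=(P[:,2]>lo)&(P[:,2]<lo+12)&(abs(q[:,0])<75)&(abs(q[:,1])<16)&((hsv[:,1]>90)|(P[:,2]<185))
        if k.sum()>2: print(n,lo,k.sum(),"x",np.percentile(q[k,0],[5,50,95]).round(1),"y",np.median(q[k,1]).round(1))
```

```text
brush tilt -34.5 g,x,y [111.   18.4  -1.6] ok 0.92 182 org [ 455.  -142.8  117.6]
origin rel tube tool [-13.7  -0.7 -27.6]
side 119 25 x [-45.4 -38.3 -31.6] y -8.7
side 131 29 x [-41.2 -32.5 -21.8] y -7.8
side 143 29 x [-32.8 -21.8 -14.6] y -7.6
side 155 30 x [-24.3 -15.5  -7. ] y -6.9
side 167 33 x [-14.3  -5.5   1.8] y -6.2
side 179 22 x [-5.   3.2  9.3] y -5.9
side 191 25 x [ 5.8 13.3 19.5] y -5.3
side 203 47 x [ 4.7 16.2 26.1] y -4.0
side 215 27 x [ 3.   9.  26.4] y 4.1
side 227 45 x [ 2.7 11.9 44. ] y 2.7
side 239 86 x [-7.5 37.9 51.4] y -4.1
side 251 77 x [ 2.6 41.8 54.2] y 1.8
side 263 19 x [ 9.4 13.8 16.8] y 8.1
```

Scaled: 40 mm is 2, 36 mm is 1.8.

Request:
handwheel --increments '{"ticks": [[0.275, 0.025, 0, 0, 10], [0.275, 0.025, 0.4, 0, 10], [0.275, 0.025, 0.9, 0, 10], [0.275, 0.025, 1.4, 0, 10], [0.275, 0.025, 1.8, 0, 10], [0.275, 0.025, 2, 0, 10], [0.275, 0.025, 2, 0, 10]]}'

```text
clock: 40.6
tcp_pos: [427.7, -184.8, 167.8]
ee_rot: [[-0.5, -0.866, -0.003], [-0.866, 0.5, 0.0], [0.001, 0.002, -1.0]]
force: [-0.8, 0.4, -0.6]
gripper_width: 11.1
grasp_force: 41.1
```

Run:
```python
from h import *
o=brush(97);r=read_state();R=np.array(r["ee_rot"]);T=np.array(r["tcp_pos"]);print("origin rel tube tool",(R.T@(o-np.array([447.5,-154.3,90]))).round(1))
s=snapshot("side");P=cloud(s).reshape(-1,3);hsv=cv2.cvtColor(s["img"],cv2.COLOR_BGR2HSV).reshape(-1,3);q=(P-np.array([447.5,-154.3,0]))@R;qt=(P-T)@R
for lo in range(80,170,10):
        k=(P[:,2]>lo)&(P[:,2]<lo+10)&(abs(qt[:,0])<75)&(abs(qt[:,1])<16)&(hsv[:,1]>90)
        if k.sum()>2: print(lo,k.sum(),"x rel tube",np.percentile(q[k,0],[5,50,95]).round(1),"y",np.median(q[k,1]).round(1))
to(447.5,-154.3,160)
```

```text
brush tilt -34.8 g,x,y [111.   18.   -1.6] ok 0.88 127 org [ 451.6 -146.4   76.5]
origin rel tube tool [-8.9  0.4 13.5]
80 13 x rel tube [-10.8  -4.9   9.9] y -7.3
90 24 x rel tube [-4.9  2.3 10.7] y -6.7
100 22 x rel tube [ 4.4  9.5 17.6] y -5.7
110 20 x rel tube [10.8 18.2 24.8] y -5.7
120 27 x rel tube [15.6 24.1 32. ] y -5.3
130 22 x rel tube [22.8 30.8 38. ] y -4.8
140 16 x rel tube [31.8 40.2 47.7] y -4.2
150 15 x rel tube [39.1 48.2 53.2] y -4.6
160 39 x rel tube [35.3 48.9 59.2] y -3.3
clock 40.75 tcp [ 428.8 -184.9  169.5] delta [-35.9  -0.9   9.5] az -120.01 turn None F [-0.2 -1.1 -0.8] grip 10.895275707343192 41.131641268730164 q6 -0.5401452655135637
```

Scaled: 26 mm is 1.3, -14 mm is -0.7.

Request:
handwheel --increments '{"ticks": [[-0.15, 0, 0.2, 0, 10], [-0.3, 0, 0.4, 0, 10], [-0.5, 0, 0.6, 0, 10], [-0.7, 0, 0.8, 0, 10], [-0.9, 0, 1.05, 0, 10], [-1.1, 0, 1.3, 0, 10], [-1.25, 0, 1.55, 0, 10], [-1.25, 0, 1.55, 0, 10]]}'

```text
clock: 41.42
tcp_pos: [443.8, -161.4, 138.1]
ee_rot: [[-0.5, -0.866, 0.005], [-0.866, 0.5, 0.002], [-0.004, -0.003, -1.0]]
force: [4.0, 10.1, -0.6]
gripper_width: 10.3
grasp_force: 6.7
```

Create ck.py:
```python
from h import *
r=read_state();R=np.array(r["ee_rot"]);T=np.array(r["tcp_pos"])
s=snapshot("side");P=cloud(s).reshape(-1,3);hsv=cv2.cvtColor(s["img"],cv2.COLOR_BGR2HSV).reshape(-1,3);q=(P-np.array([447.5,-154.3,0]))@R
for lo in range(80,200,10):
        k=(P[:,2]>lo)&(P[:,2]<lo+10)&(abs(q[:,0])<75)&(abs(q[:,1])<20)&(hsv[:,1]>90)
        if k.sum()>2: print(lo,k.sum(),"x rel tube",np.percentile(q[k,0],[5,50,95]).round(1),"y",np.median(q[k,1]).round(1))
to(447.5,-154.3,118)
```

```bash
python3 ck.py
```

```text
80 8 x rel tube [ 2.4  5.6 14.1] y -5.2
90 18 x rel tube [ 5.7 11.6 16.6] y -5.6
100 19 x rel tube [ 7.8 15.1 22.2] y -5.4
110 18 x rel tube [12.1 21.  24. ] y -5.7
120 23 x rel tube [10.4 21.2 27.9] y -6.2
130 46 x rel tube [ 6.  18.  32.1] y -6.0
140 44 x rel tube [ 2.7 18.5 35.6] y -7.5
150 27 x rel tube [11.3 14.2 33.2] y -3.9
160 40 x rel tube [ 9.9 18.4 30.7] y 6.1
170 54 x rel tube [-0.  18.6 49.2] y -9.1
180 92 x rel tube [ 0.6 22.7 52.2] y -9.1
190 81 x rel tube [12.  24.6 53.5] y -4.6
clock 41.4667 tcp [ 443.7 -161.3  138.2] delta [-7.9  0.3 20.2] az -120.0 turn None F [ 3.6  8.4 -1.5] grip 9.799294634609137 6.618485301733017 q6 -0.590067005531896
```

The butt is deep enough in the tube to be captive, so I'll release and let it drop to the floor.

Scaled: 8 mm is 0.4, 4 mm is 0.2.

Request:
handwheel --increments '{"ticks": [[0.2, 0, 0, 0, 10], [0.4, 0, 0, 0, 24], [0.4, 0, 0, 0, 30], [0.4, 0, 0, 0, 36], [0.4, 0, 0, 0, 36], [0.4, 0, 0, 0, 36]]}'

```text
clock: 41.97
tcp_pos: [436.9, -170.2, 138.1]
ee_rot: [[-0.5, -0.866, -0.0], [-0.866, 0.5, -0.0], [0.0, 0.0, -1.0]]
force: [-0.4, 1.1, 0.2]
gripper_width: 36.0
grasp_force: 0.0
```

```bash
python3 ck.py
```

```text
80 13 x rel tube [ 2.1  7.3 14.1] y -2.2
90 15 x rel tube [ 5.7 11.3 15.3] y -2.2
100 3 x rel tube [17.5 18.2 19. ] y -0.5
110 6 x rel tube [18.8 19.3 20.9] y 1.5
120 11 x rel tube [18.7 20.8 26.7] y 2.3
130 9 x rel tube [22.8 25.8 29.3] y 17.7
140 9 x rel tube [24.2 25.6 27.9] y 19.5
150 18 x rel tube [21.7 27.7 31. ] y -0.7
160 32 x rel tube [22.6 29.1 32.6] y 0.1
170 31 x rel tube [16.8 28.1 31. ] y 5.2
180 24 x rel tube [13.7 26.8 35.5] y 15.0
190 23 x rel tube [ 8.3 29.4 35.3] y 8.4
clock 42.0167 tcp [ 436.9 -170.2  138.2] delta [-19.1  -1.2  20.2] az -120.03 turn None F [0.3 0.4 0.1] grip 35.95478788584147 0.0 q6 -0.5741498017553306
```

Request:
handwheel --increments '{"ticks": [[0, 0, -1.75, 0, 50], [0, 0, -3.75, 0, 50], [0, 0, -5.5, 0, 50], [0, 5, -5.5, 0, 50], [0, 7, -5.5, 0, 50], [0, 9, -5.5, 0, 50], [0, 9, -5.5, 0, 50], [0, 9, -5.5, 0, 50]]}' --lines "1,2"

```text
clock: 42.68
tcp_pos: [277.2, -79.9, 247.7]
```

Run:
```python
from h import *
Q=[]
for n in("top","side"):
    s=snapshot(n);P=cloud(s).reshape(-1,3);v=P-np.array([447.5,-154.3,0]);k=(np.hypot(v[:,0],v[:,1])<70)&(P[:,2]>96)&(P[:,2]<205);Q.append(P[k]);print(n,k.sum())
    cv2.imwrite(f"pics/f_{n}.png",s["img"])
q=np.vstack(Q)
for lo in range(96,200,15):
    k=(q[:,2]>lo)&(q[:,2]<lo+15)
    if k.sum()>2: print(lo,k.sum(),(np.median(q[k],0)-[447.5,-154.3,0]).round(1))
c=q.mean(0);d=np.linalg.svd(q-c,full_matrices=False)[2][0];d*=np.sign(d[2]);print("dir",d.round(3),"lean",np.degrees(np.arccos(d[2])).round(1),"top",q[:,2].max())
stand(593.8,-74,*FL,74);stand(578.3,-285,*FS,68)
a=cv2.imread("pics/f_side.png");b=cv2.imread("pics/f_top.png")
cv2.imwrite("pics/final.png",np.hstack([cv2.resize(a[100:380,80:360],(400,400)),cv2.resize(b[100:310,270:480],(400,400))]))
```

```text
top 122
side 218
96 45 [ -4.1 -11.9 104.2]
111 45 [ -5.5 -12.9 118.4]
126 45 [ -8.3 -17.6 135.6]
141 70 [ -9.5 -17.7 148.5]
156 84 [-12.7 -21.  164.8]
171 51 [-16.9 -20.1 174.3]
dir [-0.158 -0.155  0.975] lean 12.8 top 177.92151329048716
stand [593.1 -72.2  76.8] tilt deg 4.5 ok 0.94 1226 top 198.7
stand [ 576.6 -284.5   71.1] tilt deg 5.8 ok 0.89 808 top 164.7
```

View pics/final.png

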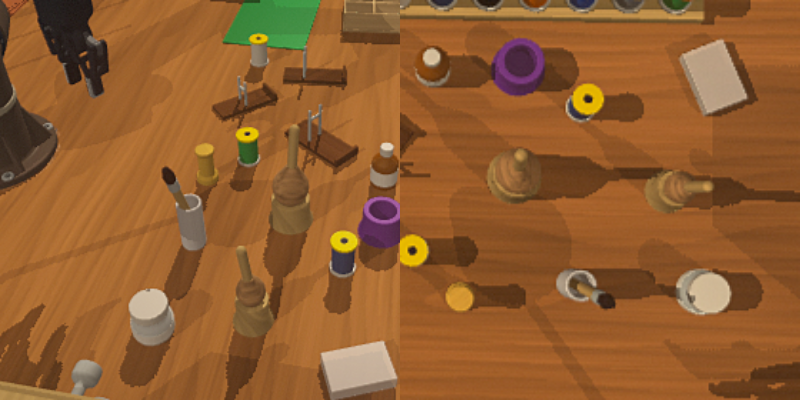

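The final view shows both floats standing in their wooden rings at left-panel (290,180) and (250,290). The brush is down in the tube at (187,215), leaning about 13°, and the bystanders look to be where they started. Handing in.

```bash
python3 -c "
from plant import *
print(job_done())"
```

```text
the job is handed in; nothing more can be done
None
```

I handed the job in at about 43 s with both floats standing in their rings (leaning about 5–6°) and the brush butt-down in the tube (about 13°). By my camera fits all are within limits, but no verdict came back; the brush slipped out onto the bench once and was recovered, and no bystander looked moved.

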